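# Snap the bearing covers home in the guarded fixture

## Robot

A 6-joint arm with a two-finger parallel gripper is mounted at the origin on the work surface. World frame = base frame: x ahead of the robot, y to its left, z up, the work surface at z = 0. Lengths are in m, angles in rad, forces in N, time in s.
With the tool pointing down it reaches from about 0.325 to 0.9 m from the base axis. Payload 3.5 kg.
Tool frame: the origin (TCP) lies at the very end of the fingers, on their centre line; the grasp point (between the pads) lies 19 mm behind it; z points along the fingers, x is the direction in which the jaws open and shut, and the axes are right-handed (so a half turn about z gives the same grasp; the last joint's range is limited). The gripper opens to 85 mm and grips with 20 to 120 N. Pads are 22 mm wide; open, the fingers measure 114 mm over their backs; the gripper's body (76 mm by 85 mm) begins 54 mm behind the grasp point. The pads swing forward as they close: fully open they stand 13 mm farther back than shut.
Start: joints at [1.202, 0.276, -0.026, 1.268, 0, 1.467], TCP at [0.164, 0.603, 0.211] pointing down, gripper open.
Joint ranges: [-3.12, 3.12], [-0.85, 1.88], [-1.08, 1.24], [-1.95, 2.15], [-1.57, 1.53], [-3.14, 3.14]. Speed limits (rad/s): [2.57, 2.57, 3.14, 3.14, 3.14, 3.14].

## Interface

Orientations are given as a unit quaternion [x, y, z, w].
In Python, from rig import * gives the robot as it stands.
- The arm moves only by the tool send_rows, never from a script. Its argument "plan" is a list of rows, each an object of numbers: "x", "y", "z": the shift along the tool's x, y, z in mm; "turn": the turn about the tool's z in degrees; "grip": the opening, from 0 (shut) to 1 (fully open). A call has 1 to 5 rows; each row shifts and turns the commanded pose from where the row before left it, along the tool's axes as they then stand; what a row does not reach is not made up. A row lasts 1/10 s, in which the tool goes at most 50 mm and 8.59 degrees, less where a joint would pass 70% of its speed; a pose out of reach is approached as far as the arm can. A call is refused whole if a number of a shift passes 50 or a number of a turn 8.59, either way. A call with a gripper value outside its range is refused whole. The fingers move at their own pace and stop on an object; "squeeze" is the grip in N (left out, the last holds). Time passes only in rows, so rows that do not move let the fingers close. It gives the time, the measured TCP pose, the force and the opening at its end, in the units of the state.
- sense(): the state, without advancing time (a new reading comes with each control period).
- grab_frame(name): name is "scene" or "top" or "wrist"; returns a dict with "pixels" (400x640x3 uint8, blue, green, red), "intrinsics" (3x3 intrinsics, pixels), "k1" (the pictures are not rectified: a ray, as slopes to the right and down, at radius r is drawn at 1 + k1 r^2 times it, then the intrinsics apply), "world_from_camera" (4x4, takes a point from camera to world coordinates); the wrist camera has in their place "mount" (4x4, takes a point from camera to tool coordinates, whose origin is the TCP and whose axes are the tool frame's). Camera axes: x right, y down, z forward; pixel columns grow to the right and rows downward; lengths in m; the calibration is good to about 2 mm. A picture is of the moment at which its call begins: read the wrist's pose just before it. There is no depth.
- hand_in(): hands the job in, once; it reports no verdict.
The state is a dict: "time_s": time; "joint_positions": joint angles; "joint_velocities": joint speeds; "tau": joint torques, N m; "ee_pos": TCP position; "eef_rot": TCP orientation; "contact_force": force on the tool from outside, world axes, zero at the start; "moment": the same for the moment, N m; "finger_gap": finger opening in m.
Only numpy, scipy, OpenCV 4.12 (cv2) and the standard library are available. Lean on these libraries where they do the work, as an engineer would, in place of code of your own. Each camera call takes 0.05 s, during which the arm holds its last target.

## Task

Pull the fixture's hinged guard all the way down, set every bearing cover lying on the bench boss-up on a seat of its own, and press each one squarely down with the seating tool (not with the fingers) until it clicks fully home. Then stand the seating tool back on its rubber pad and push the guard back up until it is shut, without disturbing the other things on the bench.

Things in the scene. Friction and masses are not known exactly. Their poses are not given: they have to be found in the camera images.
- fixture: fixed bench fixture: grey base plate 155 mm (x) x 325 mm (y) with an aluminium bearing housing 125 x 300 mm on it, top face 50 mm above the bench; origin under the middle seat, on the bench; its -x side (with the guard's hinge) faces the robot, its y runs along the row of seats
- seat1 (a point): centre of the cover seat at the fixture's -y end, on its flat face 50 mm above the bench, z up. The three seats are alike, 95 mm apart along the fixture's y. Round each stand four sprung black catches, at 45 degrees to the fixture's x and y, tops 22 mm above the face; their sloped inner faces make a funnel that centres a cover set down up to 5 mm off
- seat2 (a point): centre of the middle seat, on its face, z up. On any seat a cover set down between the catches rests about level on their slopes, underside 15 mm above the face; its own weight and the tool's do not push it in. Pushed down with about 20 N it slips past the catches, snaps under them and lies flat on the face: underside level with this point = fully home
- seat3 (a point): centre of the seat at the fixture's +y end, on its face, z up; like the other two. Any cover fits any seat; with two covers one seat stays empty
- guard (a joint): angle of the clear guard panel (100 x 270 mm in a grey frame) hinged along its lower edge: 0 = shut (leaning back over the seats, 60 degrees above level), 1.9 = all the way down (towards the robot, 11 degrees above level). The hinge is stiff: it stays where it is left, about 3 N at the handle moves it. May start ajar. Down: over 1.6; shut: under 0.08
- guard_handle (a point): middle of the guard's steel handle bar: a round bar 12 mm thick and 130 mm long, parallel to the fixture's y, 150 mm from the hinge line and 45 mm beyond the panel's free edge (held by two 10 mm arms at its ends). 160 mm above the bench when shut, 59 mm when down
- guard_hinge (a point): middle of the guard's hinge line, 30 mm above the bench, 75 mm from the row of seats on the robot's side; the line runs along the fixture's y
- cover1: a loose steel bearing cover: round flange 70 mm diameter and 8 mm thick with a round boss 40 mm diameter and 24 mm tall on top (32 mm tall in all, about 80 g); origin at the centre of the flange's underside, z up through the boss. Starts flange down on the bench. Two or three covers are there
- cover2: a loose steel bearing cover: round flange 70 mm diameter and 8 mm thick with a round boss 40 mm diameter and 24 mm tall on top (32 mm tall in all, about 80 g); origin at the centre of the flange's underside, z up through the boss. Starts flange down on the bench. Two or three covers are there
- cover3: a loose steel bearing cover: round flange 70 mm diameter and 8 mm thick with a round boss 40 mm diameter and 24 mm tall on top (32 mm tall in all, about 80 g); origin at the centre of the flange's underside, z up through the boss. Starts flange down on the bench. Two or three covers are there
- seater: the seating tool, standing upright on its pad at the start: round steel foot 50 mm diameter and 14 mm thick, neck 24 mm diameter up to 34 mm, then a square wooden handle 30 x 30 mm from 34 to 94 mm above its underside; about 0.3 kg; origin at the centre of the foot's flat underside, z up along the handle, x and y square to the handle's sides.
- pad: the tool's rubber pad, fixed to the bench: 100 x 100 mm, 6 mm thick; origin under its centre, on the bench
- jar: bystander: squat screw-top glass jar, 64 mm diameter, 85 mm tall; origin under its centre
- can: bystander: plain metal can, 66 mm diameter, 110 mm tall; origin under its centre
- screwdriver: bystander: screwdriver lying on the bench
- wrench: bystander: wrench lying on the bench
- brush: bystander: brush lying on the bench
- carton: bystander: cardboard carton 100 x 75 x 60 mm; origin under its centre
Mind the look-alikes: they are no part of the job. What is shaped like the cover2 but orange or yellow is not meant. Leave any green look-alike of the seater alone.

How it is judged:
On the way, in this order (a step that is already met when the one before it is completed fails the run):
1. the guard has been pulled all the way down (value of joint guard above 1.6 rad), for 0.2 s.
2. with the guard down, every cover is home on a seat (((horizontal distance between cover1 and seat1 below 0.006 m and z of cover1 in the frame of seat1 between -0.004 and 0.003 m) or (horizontal distance between cover1 and seat2 below 0.006 m and z of cover1 in the frame of seat2 between -0.004 and 0.003 m) or (horizontal distance between cover1 and seat3 below 0.006 m and z of cover1 in the frame of seat3 between -0.004 and 0.003 m)) and angle between each of cover1, cover2, cover3's own z axis and vertical below 0.06 rad and ((horizontal distance between cover2 and seat1 below 0.006 m and z of cover2 in the frame of seat1 between -0.004 and 0.003 m) or (horizontal distance between cover2 and seat2 below 0.006 m and z of cover2 in the frame of seat2 between -0.004 and 0.003 m) or (horizontal distance between cover2 and seat3 below 0.006 m and z of cover2 in the frame of seat3 between -0.004 and 0.003 m)) and ((horizontal distance between cover3 and seat1 below 0.006 m and z of cover3 in the frame of seat1 between -0.004 and 0.003 m) or (horizontal distance between cover3 and seat2 below 0.006 m and z of cover3 in the frame of seat2 between -0.004 and 0.003 m) or (horizontal distance between cover3 and seat3 below 0.006 m and z of cover3 in the frame of seat3 between -0.004 and 0.003 m)) and value of joint guard above 1.6 rad), for 0.2 s.
At the end, for the whole second after the job is handed in: every cover lies flat and snapped home on a seat of its own (underside within 3 mm of the seat face, within 6 mm of the seat's centre, level within 3 degrees), the guard is shut (under 0.08 rad), and the seating tool stands upright and at rest on its pad, within 35 mm of the pad's centre (((horizontal distance between cover1 and seat1 below 0.006 m and z of cover1 in the frame of seat1 between -0.004 and 0.003 m) or (horizontal distance between cover1 and seat2 below 0.006 m and z of cover1 in the frame of seat2 between -0.004 and 0.003 m) or (horizontal distance between cover1 and seat3 below 0.006 m and z of cover1 in the frame of seat3 between -0.004 and 0.003 m)) and angle between each of cover1, cover2, cover3's own z axis and vertical below 0.06 rad and ((horizontal distance between cover2 and seat1 below 0.006 m and z of cover2 in the frame of seat1 between -0.004 and 0.003 m) or (horizontal distance between cover2 and seat2 below 0.006 m and z of cover2 in the frame of seat2 between -0.004 and 0.003 m) or (horizontal distance between cover2 and seat3 below 0.006 m and z of cover2 in the frame of seat3 between -0.004 and 0.003 m)) and ((horizontal distance between cover3 and seat1 below 0.006 m and z of cover3 in the frame of seat1 between -0.004 and 0.003 m) or (horizontal distance between cover3 and seat2 below 0.006 m and z of cover3 in the frame of seat2 between -0.004 and 0.003 m) or (horizontal distance between cover3 and seat3 below 0.006 m and z of cover3 in the frame of seat3 between -0.004 and 0.003 m)) and value of joint guard below 0.08 rad and horizontal distance between seater and pad below 0.035 m and angle between seater's own z axis and vertical below 0.1 rad and z of seater in the frame of pad between 0 and 0.012 m and linear speed of seater below 0.02 m/s); the robot touches nothing.
It fails at once if fingers press on a cover below the catches: covers are pressed home with the tool, not with the fingers ((contact force between the fingers and cover1 above 3 N and ((horizontal distance between cover1 and seat1 below 0.012 m and z of cover1 in the frame of seat1 below 0.007 m) or (horizontal distance between cover1 and seat2 below 0.012 m and z of cover1 in the frame of seat2 below 0.007 m) or (horizontal distance between cover1 and seat3 below 0.012 m and z of cover1 in the frame of seat3 below 0.007 m))) or (contact force between the fingers and cover2 above 3 N and ((horizontal distance between cover2 and seat1 below 0.012 m and z of cover2 in the frame of seat1 below 0.007 m) or (horizontal distance between cover2 and seat2 below 0.012 m and z of cover2 in the frame of seat2 below 0.007 m) or (horizontal distance between cover2 and seat3 below 0.012 m and z of cover2 in the frame of seat3 below 0.007 m))) or (contact force between the fingers and cover3 above 3 N and ((horizontal distance between cover3 and seat1 below 0.012 m and z of cover3 in the frame of seat1 below 0.007 m) or (horizontal distance between cover3 and seat2 below 0.012 m and z of cover3 in the frame of seat2 below 0.007 m) or (horizontal distance between cover3 and seat3 below 0.012 m and z of cover3 in the frame of seat3 below 0.007 m)))).
It fails at once if the tool is pressed on a cover while leaning more than 15 degrees ((contact force between seater and cover1 above 6 N and angle between seater's own z axis and vertical above 0.26 rad) or (contact force between seater and cover2 above 6 N and angle between seater's own z axis and vertical above 0.26 rad) or (contact force between seater and cover3 above 6 N and angle between seater's own z axis and vertical above 0.26 rad)).
It fails at once if another thing on the bench is moved more than 40 mm (distance of any of jar, can, screwdriver, wrench, brush, carton from where it was at the start of the episode above 0.04 m).
Of cover1, cover2, cover3 only 2 to 3 are there at a start; the rules pass over those that are not, and their reading is None.
At some moment in a run one of cover1, cover2, cover3 may be knocked a few centimetres aside while the robot is not near it.
It also fails if it takes over 208 s, if anything falls off the work surface, if the arm or the gripper's body presses on something with over 40 N, if the wrist force passes 120 N, or if a joint passes its speed limit or range.

## Working session

There is one attempt and no reset: what is moved stays moved. The work goes in short steps, Python scripts to look and compute and a tool call to move; the robot and the scene stay as the last step left them, time stands still between calls to the robot, and variables do not carry over. Pictures are saved under pics/ and viewed, and the job is handed in when it is done.

Besides the shell and the picture viewer there is one more tool, called after ">>>" as name(argument=value, ...) on one line, values as JSON. send_rows: Moves the arm, as the interface text tells. Its arguments: {"type":"object","properties":{"plan":{"type":"array","items":{"type":"object","properties":{"x":{"type":"number"},"y":{"type":"number"},"z":{"type":"number"},"turn":{"type":"number"},"grip":{"type":"number"}}}},"squeeze":{"type":"number"}},"required":["plan"]}

```bash
ls; mkdir -p pics; python3 - <<'E'
from rig import *
import cv2
print(sense())
for n in("scene","top","wrist"):
    f=grab_frame(n); cv2.imwrite(f"pics/a_{n}.png",f["pixels"])
    print(n,{k:(v.tolist() if hasattr(v,'tolist') else v) for k,v in f.items() if k!="pixels"})
E
```

```text
pics
{'time_s': 0.0, 'joint_positions': array([ 1.20160332e+00,  2.77155306e-01, -2.79144971e-02,  1.26798504e+00,
       -8.97788530e-06,  1.46737711e+00]), 'joint_velocities': array([ 0.00024509,  0.0001195 , -0.0020021 , -0.00024665,  0.00129053,
       -0.00203501]), 'tau': array([ 4.37132076e-04, -4.45512271e+01,  2.95201564e+01,  1.62478723e-02,
       -1.35681266e-04, -1.36972938e-05]), 'ee_pos': array([0.16388131, 0.60226747, 0.20993006]), 'eef_rot': array([ 7.94560993e-01,  6.07183295e-01, -9.60912419e-04,  5.93203207e-04]), 'contact_force': array([-0.93589294, -0.33306661,  1.056387  ]), 'moment': array([-0.01177889, -0.00855487, -0.0093468 ]), 'finger_gap': 0.08535840211912217}
scene {'intrinsics': [[400.5632631115999, 0.0, 318.007527838683], [0.0, 400.5632631115999, 203.00637247749356], [0.0, 0.0, 1.0]], 'k1': -0.0025342066230821755, 'world_from_camera': [[0.37151048034035905, 0.5606767801137125, -0.7400145344779354, 1.3900155694901735], [0.9282747734275719, -0.2388337390171985, 0.2850690971063941, -0.3541698026507455], [-0.016908814720900504, -0.7928429815218043, -0.6091
[... 287 characters left out ...]
334418717524, 0.30679505563932585], [-0.999686943619996, 0.022774437466690455, 0.010360490036023535, -0.012120380250301451], [-0.014505715438883347, -0.19016261398212525, -0.9816454372445741, 1.335217750213647], [0.0, 0.0, 0.0, 1.0]]}
wrist {'intrinsics': [[285.33981100696707, 0.0, 320.68490057474503], [0.0, 285.33981100696707, 197.81437757900144], [0.0, 0.0, 1.0]], 'k1': -0.032341764599784086, 'mount': [[0.9999999980442417, -4.5996117434349406e-05, 4.2377742828887415e-05, 0.0005242540026955123], [3.182647120195185e-05, 0.9575446641147534, 0.28828495488394684, -0.07362335758204297], [-5.3838570162424505e-05, -0.2882849529713973, 0.957544663705922, -0.1624551871874524], [0.0, 0.0, 0.0, 1.0]]}
```

View pics/a_scene.png

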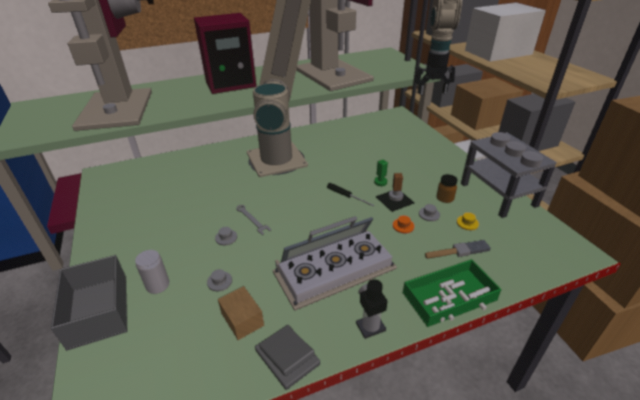

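View pics/a_top.png

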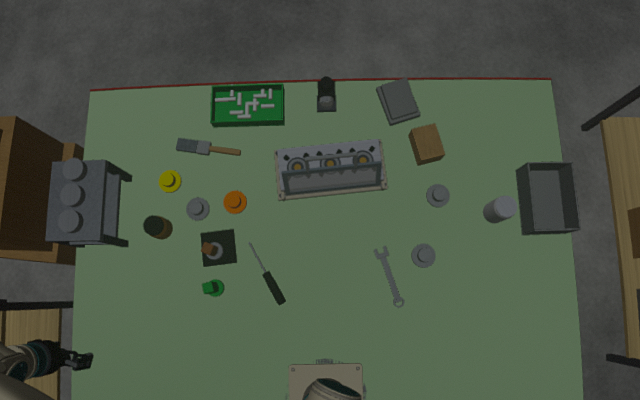

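View pics/a_wrist.png

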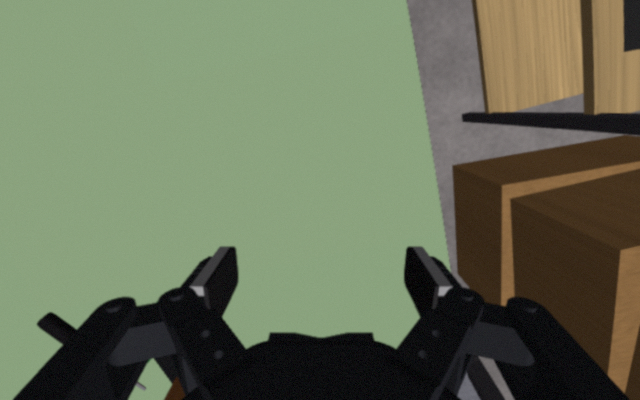

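The scene picture shows three grey covers, at top px (198,208), (438,195) and (423,256). The orange and yellow look-alikes are at (235,202) and (170,181). The seater is on its pad at (218,248), the green look-alike at (213,288), and the fixture at about (330,170). Next I'll write helpers and look at enlarged crops.

```bash
cat > h.py <<'E'
import numpy as np, cv2, json
from scipy.spatial.transform import Rotation as R
def T(p,q):
    M=np.eye(4);M[:3,:3]=R.from_quat(q).as_matrix();M[:3,3]=p;return M
def grab(name,png=None):
    from rig import sense,grab_frame
    s=sense(); f=grab_frame(name)
    if name=="wrist": f["world_from_camera"]=T(s["ee_pos"],s["eef_rot"])@np.array(f["mount"])
    if png: cv2.imwrite("pics/%s.png"%png,f["pixels"])
    c=dict(K=np.array(f["intrinsics"]).tolist(),k1=float(f["k1"]),W=np.array(f["world_from_camera"]).tolist())
    if png: json.dump(c,open("pics/%s.json"%png,"w"))
    return f,c
def cam(png): return json.load(open("pics/%s.json"%png))
def ray(c,u,v):
    K=np.array(c["K"]);W=np.array(c["W"]);k=c["k1"]
    d=np.array([(u-K[0,2])/K[0,0],(v-K[1,2])/K[1,1]]);m=d.copy()
    for _ in range(30): m=d/(1+k*(m@m))
    r=W[:3,:3]@np.array([m[0],m[1],1]);return W[:3,3],r/np.linalg.norm(r)
def onz(c,u,v,z):
    o,r=ray(c,u,v);return o+r*(z-o[2])/r[2]
def tri(*obs):
    A=np.zeros((3,3));b=np.zeros(3);L=[]
    for c,u,v in obs:
        o,r=ray(c,u,v);P=np.eye(3)-np.outer(r,r);A+=P;b+=P@o;L.append((P,o))
    x=np.linalg.solve(A,b);return x,[round(1000*np.linalg.norm(P@(x-o)),1) for P,o in L]
def proj(c,p):
    K=np.array(c["K"]);W=np.array(c["W"])
    q=W[:3,:3].T@(np.array(p)-W[:3,3]);m=q[:2]/q[2];m=m*(1+c["k1"]*(m@m))
    return K[0,0]*m[0]+K[0,2],K[1,1]*m[1]+K[1,2]
def crop(src,x0,y0,w,h,s,out,grid=None):
    im=cv2.imread("pics/%s.png"%src)[y0:y0+h,x0:x0+w]
    im=cv2.resize(im,None,fx=s,fy=s,interpolation=cv2.INTER_CUBIC)
    if grid:
        for u in range((x0//grid+1)*grid,x0+w,grid): 
            cv2.line(im,((u-x0)*s,0),((u-x0)*s,6),(0,0,255),1);cv2.putText(im,str(u),((u-x0)*s-10,18),0,.4,(0,0,255))
        for v in range((y0//grid+1)*grid,y0+h,grid):
            cv2.line(im,(0,(v-y0)*s),(6,(v-y0)*s),(0,0,255),1);cv2.putText(im,str(v),(8,(v-y0)*s+4),0,.4,(0,0,255))
    cv2.imwrite("pics/%s.png"%out,im)
E
python3 - <<'E'
from h import *
import h
for n in("scene","top"): grab(n,"b_"+n)
crop("b_top",265,120,130,85,6,"b_t1",10)
crop("b_top",145,165,130,135,4,"b_t2",10)
crop("b_top",365,120,100,160,3,"b_t3",10)
crop("b_scene",260,205,150,100,5,"b_s1",10)
crop("b_scene",360,150,140,110,5,"b_s2",10)
crop("b_scene",190,200,100,100,5,"b_s3",10)
E
```

```text
(no output)
```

View pics/b_t1.png

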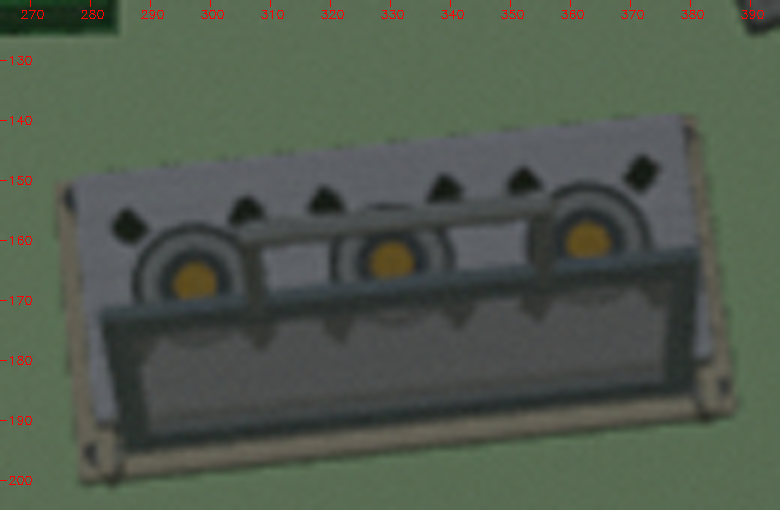

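View pics/b_t2.png

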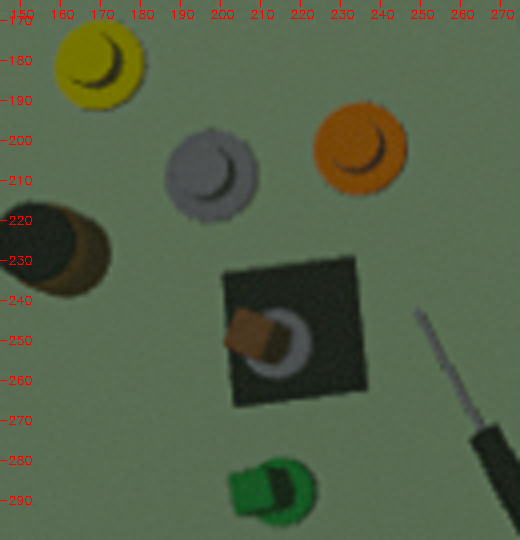

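View pics/b_t3.png

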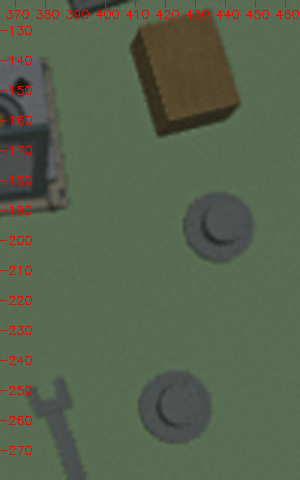

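View pics/b_s1.png

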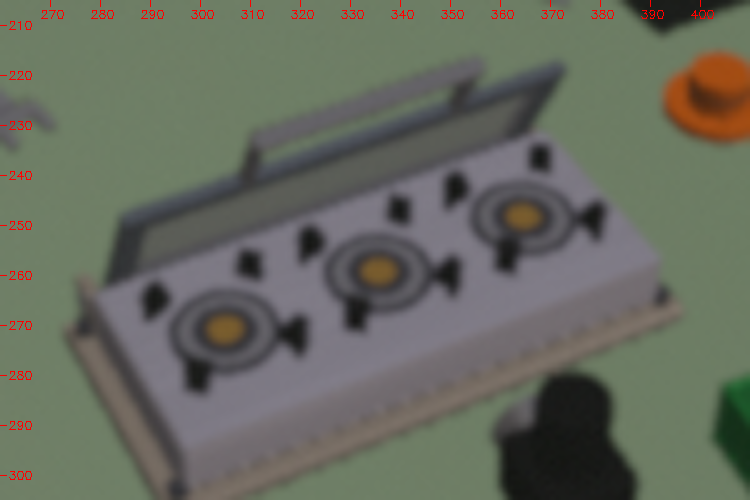

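View pics/b_s2.png

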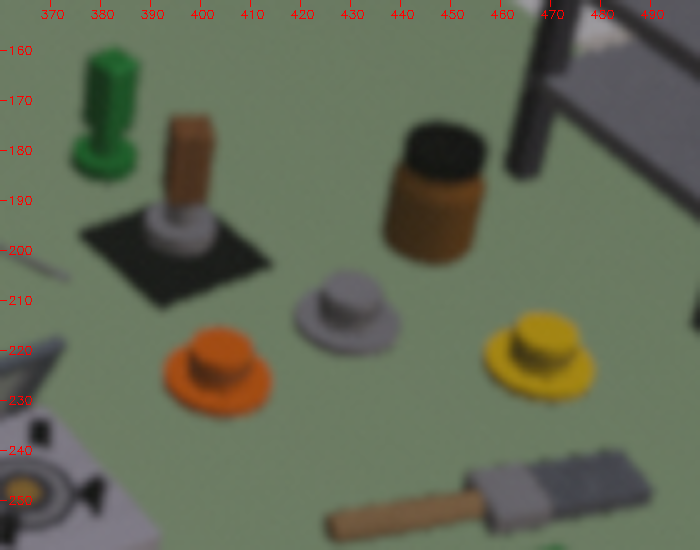

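View pics/b_s3.png

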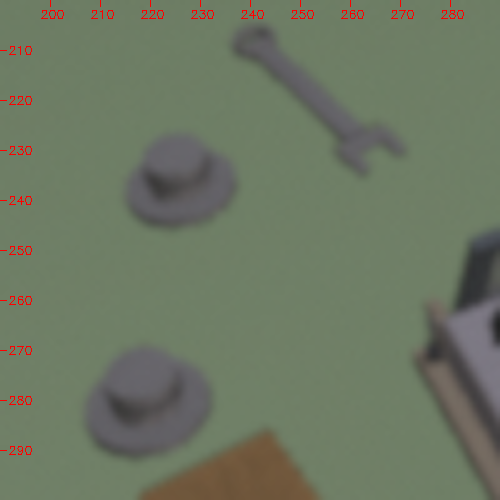

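```bash
python3 - <<'E'
from h import *
t=cam("b_top");s=cam("b_scene")
D=dict(discY=((297.5,167.2),(364.6,248.2)),disc0=((330,163.7),(335.8,259.2)),discm=((363,160.2),(305,270.8)),
 c1=((196,208),(430.2,208.4)),cA=((438.7,194.3),(218.6,275)),cB=((425,255),(225.4,231.6)),
 seatTop=((207.5,248),(398.2,174.4)),foot=((214.3,250.8),(396,195)),bar=((331.7,156.8),(333,225.6)),
 hbaseP=((281,198),(352+10,0)) )
for k,(a,b) in D.items():
    x,e=tri((t,*a),(s,*b));print(k,x.round(4),e, "az",np.degrees(np.arctan2(x[1],x[0])).round(1),"r",np.hypot(x[0],x[1]).round(3))
for k,z in(("c1",.032),("cA",.032),("cB",.032),("foot",.02),("discY",.05),("disc0",.05),("discm",.05)):
    print(k,onz(t,*D[k][0],z).round(4),onz(s,*D[k][1],z).round(4))
print("padtop corners",[onz(t,145+a/4,165+b/4,.006).round(3).tolist() for a,b in((224,273),(354,257),(367,390),(233,406))])
print("handle top quad",[onz(t,145+a/4,165+b/4,.1).round(3).tolist() for a,b in((238,308),(278,322),(262,361),(224,347))])
E
```

```text
discY [0.6577 0.0683 0.05  ] [np.float64(0.7), np.float64(0.7)] az 5.9 r 0.661
disc0 [ 0.6658 -0.0258  0.0498] [np.float64(0.4), np.float64(0.4)] az -2.2 r 0.666
discm [ 0.6739 -0.1211  0.0504] [np.float64(0.6), np.float64(0.6)] az -10.2 r 0.685
c1 [0.5498 0.3691 0.0246] [np.float64(1.1), np.float64(1.1)] az 33.9 r 0.662
cA [ 0.5734 -0.341   0.0251] [np.float64(0.1), np.float64(0.1)] az -30.7 r 0.667
cB [ 0.3988 -0.2883  0.0254] [np.float64(1.5), np.float64(1.5)] az -35.9 r 0.492
seatTop [0.4249 0.3122 0.0994] [np.float64(0.9), np.float64(0.9)] az 36.3 r 0.527
foot [0.4247 0.3146 0.0113] [np.float64(0.4), np.float64(0.4)] az 36.5 r 0.529
bar [ 0.6525 -0.0294  0.1647] [np.float64(0.5), np.float64(0.5)] az -2.6 r 0.653
hbaseP [0.4604 0.0871 0.6592] [np.float64(35.3), np.float64(35.3)] az 10.7 r 0.469
c1 [0.5479 0.3658 0.032 ] [0.5573 0.3639 0.032 ]
cA [ 0.572  -0.3391  0.032 ] [ 0.5801 -0.3412  0.032 ]
cB [ 0.398  -0.2884  0.032 ] [ 0.4073 -0.2874  0.032 ]
foot [0.4238 0.3121 0.02  ] [0.4346 0.3081 0.02  ]
discY [0.6574 0.0677 0.05  ] [0.6579 0.0689 0.05  ]
disc0 [ 0.6656 -0.0262  0.05  ] [ 0.666  -0.0254  0.05  ]
discm [ 0.6738 -0.1217  0.05  ] [ 0.6737 -0.1204  0.05  ]
padtop corners [[0.477, 0.356, 0.006], [0.487, 0.26, 0.006], [0.39, 0.249, 0.006], [0.38, 0.347, 0.006]]
handle top quad [[0.441, 0.32, 0.1], [0.431, 0.292, 0.1], [0.405, 0.303, 0.1], [0.415, 0.329, 0.1]]
```

The seats triangulate to z≈50 mm and 95 mm apart, with a yaw of about 4.9°, so those points hold. The guard handle is at z≈0.165, so the guard starts slightly ajar. I'll turn the tool to line up with the fixture and move above the handle.

>>> send_rows(plan=[{"z":-15,"turn":8.5},{"z":-15,"turn":8.5},{"z":-15,"turn":8.5},{"z":-15,"turn":8.5},{"z":-10,"turn":8.5}])

```text
validation failed for argument at $.pl...
```

>>> send_rows(plan=[{"turn":8.5},{"turn":8.5},{"turn":8.5},{"turn":2}])

```text
validation failed for argument at $.pl...
```

```bash
cat >> h.py <<'E'
def go(x=None,y=None,z=None,th=None):
    """print tool-frame shift (mm) and turn (deg) to world target"""
    from rig import sense
    s=sense();p=s["ee_pos"];M=R.from_quat(s["eef_rot"]).as_matrix()
    a=np.degrees(np.arctan2(M[1,0],M[0,0]))
    d=np.array([0 if v is None else v-q for v,q in zip((x,y,z),p)])
    print("t",round(s["time_s"],2),"pos",p.round(4),"th",a.round(2),"tilt",np.degrees(np.arccos(-M[2,2])).round(2),"F",s["contact_force"].round(1),"gap",round(s["finger_gap"],4))
    print(" shift",(M.T@d*1000).round(1),"dist",round(1000*np.linalg.norm(d)), "turn",None if th is None else round(a-th,1))
E
python3 -c "
from h import *
go(.6525,-.0294,.26,4.9)"
```

```text
t 0.25 pos [0.164  0.6027 0.2105] th 74.77 tilt 0.06 F [ 0.1  0.9 -0.6] gap 0.0853
 shift [-481.7  637.3  -49. ] dist 800 turn 69.9
```

>>> send_rows(plan=[{"x":0,"y":0,"z":-15,"turn":8.5,"grip":1},{"x":0,"y":0,"z":-15,"turn":8.5,"grip":1},{"x":0,"y":0,"z":-15,"turn":8.5,"grip":1},{"x":0,"y":0,"z":-15,"turn":8.5,"grip":1},{"x":0,"y":0,"z":-10,"turn":8.5,"grip":1}])

```text
time_s: 0.75
ee_pos: [0.1643, 0.6034, 0.2823]
eef_rot: [0.961, 0.275, 0.0, -0.0]
contact_force: [0.3, -0.2, 0.1]
finger_gap: 0.085
```

>>> send_rows(plan=[{"x":0,"y":0,"z":0,"turn":8.5,"grip":1},{"x":0,"y":0,"z":0,"turn":8.5,"grip":1},{"x":0,"y":0,"z":0,"turn":8.5,"grip":1},{"x":0,"y":0,"z":0,"turn":2,"grip":1}])

```text
time_s: 1.15
ee_pos: [0.1641, 0.6029, 0.281]
eef_rot: [0.999, 0.04, -0.0, 0.0]
contact_force: [0.5, -0.1, 0.4]
finger_gap: 0.0854
```

```bash
python3 -c "
from h import *
go(.6525,-.0294,.26,4.9)"
```

```text
t 1.15 pos [0.1641 0.6029 0.281 ] th 4.58 tilt 0.02 F [ 0.5 -0.1  0.4] gap 0.0854
 shift [436.3 669.3  21.1] dist 799 turn -0.3
```

>>> send_rows(plan=[{"x":22,"y":34,"z":0,"turn":0,"grip":1},{"x":22,"y":34,"z":0,"turn":0,"grip":1},{"x":22,"y":34,"z":0,"turn":0,"grip":1},{"x":22,"y":34,"z":0,"turn":0,"grip":1},{"x":22,"y":34,"z":0,"turn":0,"grip":1}])

```text
time_s: 1.65
ee_pos: [0.2886, 0.4414, 0.2811]
eef_rot: [0.999, 0.042, 0.0, -0.0]
contact_force: [0.3, 0.6, 0.0]
finger_gap: 0.0853
```

>>> send_rows(plan=[{"x":22,"y":34,"z":0,"turn":0,"grip":1},{"x":22,"y":34,"z":0,"turn":0,"grip":1},{"x":22,"y":34,"z":0,"turn":0,"grip":1},{"x":22,"y":34,"z":0,"turn":0,"grip":1},{"x":22,"y":34,"z":0,"turn":0,"grip":1}])

```text
time_s: 2.15
ee_pos: [0.4124, 0.2811, 0.2812]
eef_rot: [0.999, 0.042, 0.0, -0.0]
contact_force: [0.5, 0.0, 0.1]
finger_gap: 0.0854
```

>>> send_rows(plan=[{"x":22,"y":34,"z":0,"turn":0,"grip":1},{"x":22,"y":34,"z":0,"turn":0,"grip":1},{"x":22,"y":34,"z":0,"turn":0,"grip":1},{"x":22,"y":34,"z":0,"turn":0,"grip":1},{"x":22,"y":34,"z":0,"turn":0,"grip":1}])

```text
time_s: 2.65
ee_pos: [0.5362, 0.1207, 0.2811]
eef_rot: [0.999, 0.041, 0.0, -0.0]
contact_force: [0.6, 0.0, 0.3]
finger_gap: 0.0858
```

```bash
python3 -c "
from h import *
go(.6525,-.0294,.26,4.9)"
```

```text
t 2.65 pos [0.5362 0.1207 0.2811] th 4.76 tilt 0.01 F [0.6 0.  0.3] gap 0.0858
 shift [103.5 159.3  21.1] dist 191 turn -0.1
```

>>> send_rows(plan=[{"x":21,"y":32,"z":4,"turn":0,"grip":1},{"x":21,"y":32,"z":4,"turn":0,"grip":1},{"x":21,"y":32,"z":4,"turn":0,"grip":1},{"x":20,"y":32,"z":4,"turn":0,"grip":1},{"x":20,"y":31,"z":4,"turn":0,"grip":1}])

```text
time_s: 3.15
ee_pos: [0.652, -0.0291, 0.2607]
eef_rot: [0.999, 0.041, -0.0, -0.0]
contact_force: [0.3, 0.6, -0.0]
finger_gap: 0.0854
```

```bash
python3 -c "
from h import *
grab('wrist','c_w')
go(.6525,-.0294,.26,4.9)"
```

```text
t 3.2 pos [ 0.6554 -0.0339  0.2592] th 4.53 tilt 0.25 F [ 4.3 -2.8 -0.3] gap 0.0856
 shift [-2.5 -4.7 -0.8] dist 5 turn -0.4
```

View pics/c_w.png

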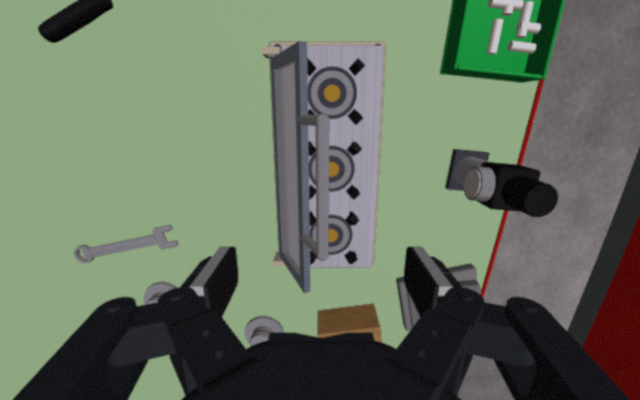

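```bash
python3 -c "
from h import *
grab('wrist','c_w2')
c=cam('c_w2')
for p in ((.6525,-.0294,.1647),(.6658,-.0258,.05),(.6577,.0683,.05)): print(proj(c,p))
crop('c_w2',250,90,140,120,5,'c_w2c',10)
go(.6525,-.0294,.26,4.9)"
```

```text
(np.float64(317.7795468086665), np.float64(189.1663925002676))
(np.float64(328.68128886635446), np.float64(164.40649830295348))
(np.float64(328.75209303645573), np.float64(88.0585427253181))
t 3.25 pos [ 0.6532 -0.0314  0.2593] th 4.53 tilt 0.07 F [-0.2 -0.   0.7] gap 0.0854
 shift [-0.6 -2.  -0.7] dist 2 turn -0.4
```

View pics/c_w2c.png

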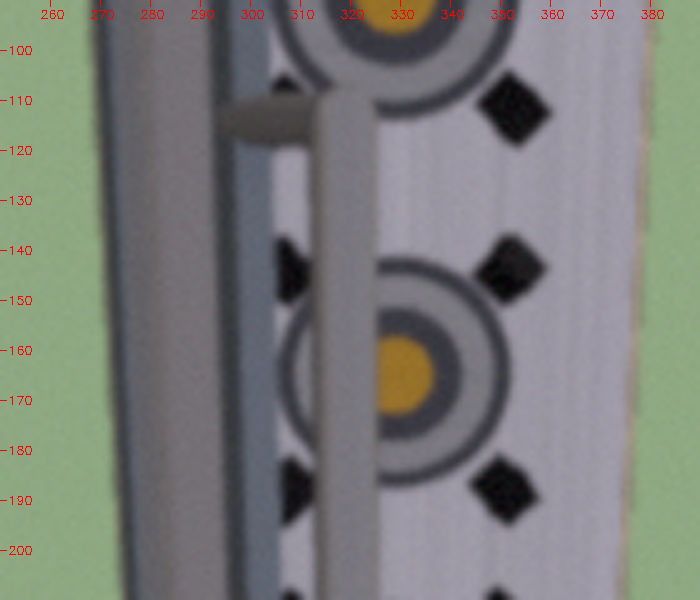

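>>> send_rows(plan=[{"x":0,"y":-2,"z":30,"turn":0,"grip":1},{"x":0,"y":0,"z":30,"turn":0,"grip":1},{"x":0,"y":0,"z":30,"turn":0,"grip":1},{"x":0,"y":0,"z":22,"turn":0,"grip":0.6},{"x":0,"y":0,"z":0,"turn":0,"grip":0.4}], squeeze=20)

```text
time_s: 3.75
ee_pos: [0.6473, -0.0245, 0.1449]
eef_rot: [0.999, 0.042, -0.004, -0.001]
contact_force: [-1.4, 0.7, -0.2]
finger_gap: 0.059
```

>>> send_rows(plan=[{"x":0,"y":0,"z":0,"turn":0,"grip":0},{"x":0,"y":0,"z":0,"turn":0,"grip":0},{"x":0,"y":0,"z":0,"turn":0,"grip":0},{"x":0,"y":0,"z":0,"turn":0,"grip":0},{"x":0,"y":0,"z":0,"turn":0,"grip":0}], squeeze=20)

```text
time_s: 4.25
ee_pos: [0.6535, -0.0258, 0.1517]
eef_rot: [0.999, 0.042, 0.003, 0.0]
contact_force: [1.3, -0.0, 6.7]
finger_gap: 0.0002
```

```bash
python3 -c "
from h import *
grab('wrist','d_w');grab('scene','d_s')
crop('d_s',250,180,160,120,5,'d_sc',10)
go()"
```

```text
t 4.35 pos [ 0.6535 -0.0258  0.1517] th 4.77 tilt 0.32 F [1.6 1.  6.7] gap 0.0003
 shift [0. 0. 0.] dist 0 turn None
```

View pics/d_sc.png

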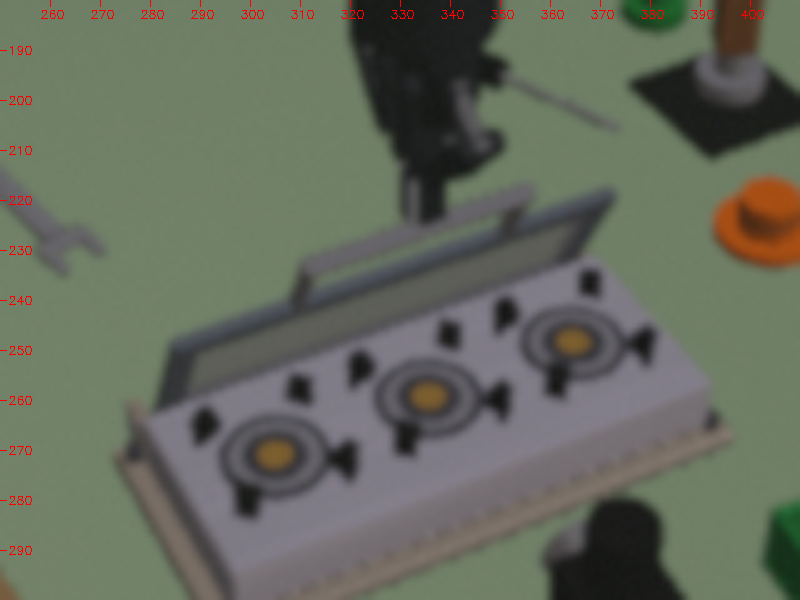

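View pics/d_w.png

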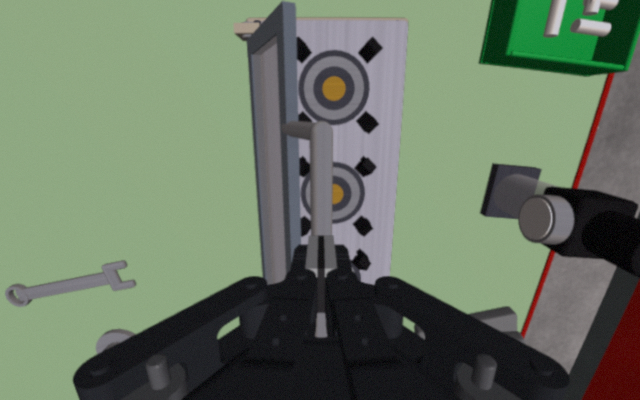

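```bash
python3 -c "
from h import *
s=cam('d_s');w=cam('d_w');w2=cam('c_w2');t=cam('b_top')
S=(s,250+533/5,180+187/5);T_=(t,265+245/6,120+235/6);W=(w,321,124);W2=(w2,319,108)
for o in ((S,T_),(S,W),(S,W2),(W,W2),(T_,W),(T_,W2)): print(*[x for x in tri(*o)])
h=np.array([.5911,-.0322,.03]);X=np.array([.9963,.0853,0])
for a in (50,60,65):
  p=h+.15*(np.cos(np.radians(a))*X+np.array([0,0,np.sin(np.radians(a))]));e=p+.065*np.array([-.0853,.9963,0])
  print(a,e,[np.round(proj(c[0],e),1) for c in (S,T_,W,W2)])
print([np.round(c[1:],1) for c in (S,T_,W,W2)])
"
```

```text
[0.64783828 0.04035976 0.16649974] [np.float64(2.2), np.float64(2.2)]
[0.64792732 0.04245753 0.16630066] [np.float64(0.3), np.float64(0.3)]
[0.64802103 0.04278913 0.16622675] [np.float64(0.0), np.float64(0.0)]
[0.64787568 0.04266242 0.17674676] [np.float64(0.2), np.float64(0.2)]
[0.6483435  0.04026721 0.15995074] [np.float64(1.8), np.float64(1.8)]
[0.6482683  0.04070391 0.16114599] [np.float64(2.2), np.float64(2.2)]
50 [0.68161689 0.04078397 0.14490667] [array([361.2, 231.1]), array([305.1, 149. ]), array([378.6, 130.1]), array([354.8, 113.5])]
60 [0.660278   0.038957   0.15990381] [array([357.3, 222.2]), array([305.6, 155. ]), array([343.9, 131.8]), array([332.5, 113.8])]
65 [0.64871369 0.0379669  0.16594617] [array([355.1, 218.1]), array([306. , 158.6]), array([322.1, 132.7]), array([319.3, 113.9])]
[array([356.6, 217.4]), array([305.8, 159.2]), array([321, 124]), array([319, 108])]
```

```bash
python3 -c "
from h import *
s=cam('d_s');w=cam('d_w')
for z in (.1517,.165,.171): print(proj(s,(.6535,-.0258,z)),proj(w,(.6535,-.0258,z)))
for z in (.1517,.165,.171): print(proj(s,(.6535,-.0366,z)),proj(w,(.6535,-.0366,z)))
crop('d_w',250,220,140,130,5,'d_wc',10)
crop('d_s',300,180,80,60,10,'d_sc2',10)
"
```

```text
(np.float64(334.16749988770584), np.float64(229.19413957322283)) (np.float64(320.8471674164311), np.float64(236.5436107563206))
(np.float64(334.2060192748874), np.float64(225.41620910933577)) (np.float64(321.0099274396868), np.float64(246.19762862767834))
(np.float64(334.2235871634915), np.float64(223.69293258147482)) (np.float64(321.0918689301971), np.float64(251.05711775214294))
(np.float64(330.4500836616939), np.float64(230.2381805748966)) (np.float64(319.4207146782719), np.float64(252.1807028172934))
(np.float64(330.4602580163713), np.float64(226.4572569186058)) (np.float64(319.47244835337443), np.float64(262.82594123392363))
(np.float64(330.46489724993734), np.float64(224.73255925048986)) (np.float64(319.49847934746964), np.float64(268.1714683440946))
```

View pics/d_sc2.png

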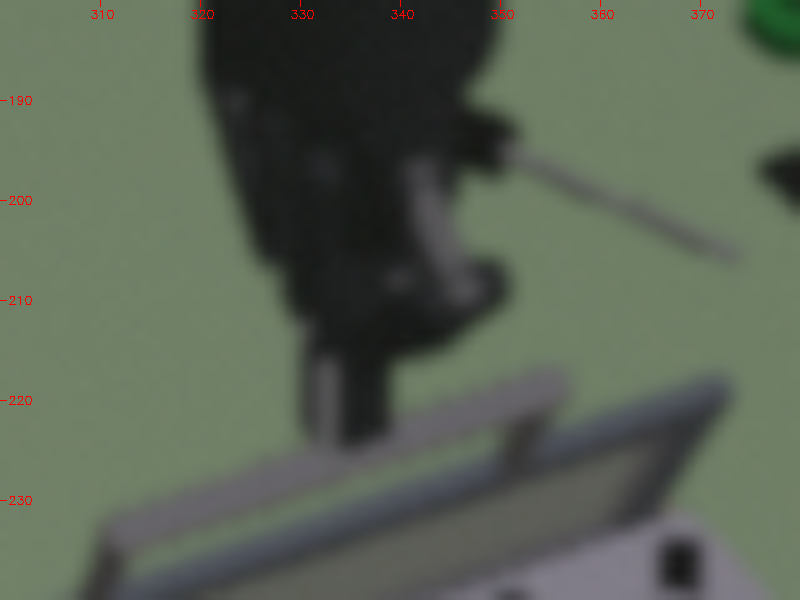

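View pics/d_wc.png

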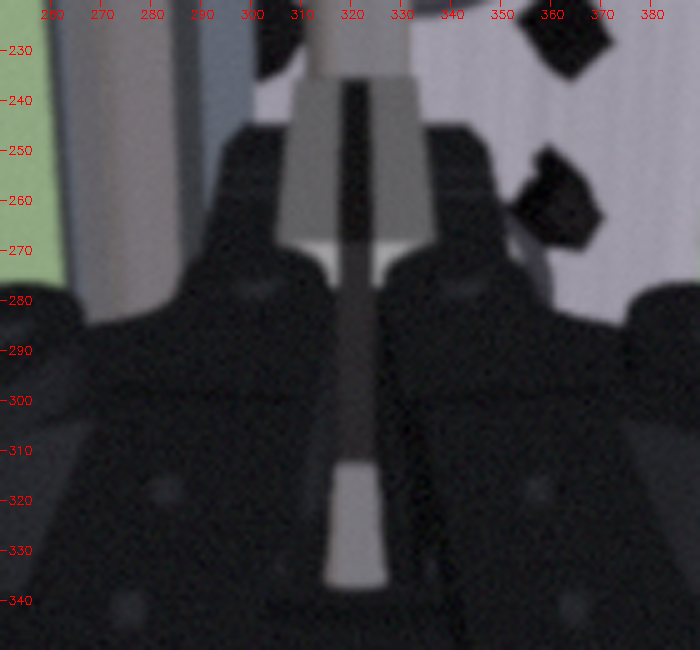

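```bash
python3 -c "
from h import *
from rig import *
f=grab_frame('wrist');M=np.array(f['mount']);c=dict(K=f['intrinsics'],k1=f['k1'],W=M)
for y in(-.011,.011):
  for z in (0,-.01,-.019,-.03,-.04): print(y,z,np.round(proj(c,(0,y,z)),1))
"
```

```text
-0.011 0 [320.9 219.9]
-0.011 -0.01 [320.9 226.2]
-0.011 -0.019 [320.9 232.5]
-0.011 -0.03 [320.9 241.2]
-0.011 -0.04 [321.  250.3]
0.011 0 [320.8 252.5]
0.011 -0.01 [320.9 260.3]
0.011 -0.019 [320.9 268.2]
0.011 -0.03 [320.9 279. ]
0.011 -0.04 [321.  290.2]
```

The fingers shut on top of the bar. Both cameras and the contact show the real fingertips about 20 mm behind the reported TCP, so I'll allow for that offset from here on. Reopening and going 26 mm lower.

>>> send_rows(plan=[{"x":0,"y":0,"z":-20,"turn":0,"grip":0.7},{"x":0,"y":0,"z":0,"turn":0,"grip":0.7},{"x":0,"y":0,"z":0,"turn":0,"grip":0.7},{"x":0,"y":0,"z":0,"turn":0,"grip":0.7},{"x":0,"y":0,"z":0,"turn":0,"grip":0.7}], squeeze=20)

```text
time_s: 4.9
ee_pos: [0.6503, -0.0255, 0.1679]
eef_rot: [0.999, 0.042, -0.001, -0.0]
contact_force: [0.2, 0.2, -0.4]
finger_gap: 0.0594
```

>>> send_rows(plan=[{"x":0,"y":0,"z":15,"turn":0,"grip":0.7},{"x":0,"y":0,"z":15,"turn":0,"grip":0.7},{"x":0,"y":0,"z":10,"turn":0,"grip":0.5},{"x":0,"y":0,"z":0,"turn":0,"grip":0},{"x":0,"y":0,"z":0,"turn":0,"grip":0}], squeeze=20)

```text
time_s: 5.4
ee_pos: [0.6507, -0.0255, 0.1282]
eef_rot: [0.999, 0.042, -0.001, -0.0]
contact_force: [2.6, 0.2, 1.0]
finger_gap: 0.0165
```

>>> send_rows(plan=[{"x":0,"y":0,"z":0,"turn":0,"grip":0},{"x":0,"y":0,"z":0,"turn":0,"grip":0},{"x":0,"y":0,"z":0,"turn":0,"grip":0}], squeeze=20)

```text
time_s: 5.7
ee_pos: [0.6514, -0.0255, 0.1292]
eef_rot: [0.999, 0.042, 0.0, -0.0]
contact_force: [1.9, -0.1, -3.0]
finger_gap: 0.011
```

```bash
python3 -c "
from h import *
grab('wrist','e_w')
go()
crop('e_w',170,100,300,200,2,'e_wc',20)"
```

```text
t 5.75 pos [ 0.6513 -0.0255  0.1292] th 4.78 tilt 0.03 F [ 1.3  0.6 -4.1] gap 0.0111
 shift [0. 0. 0.] dist 0 turn None
```

View pics/e_wc.png

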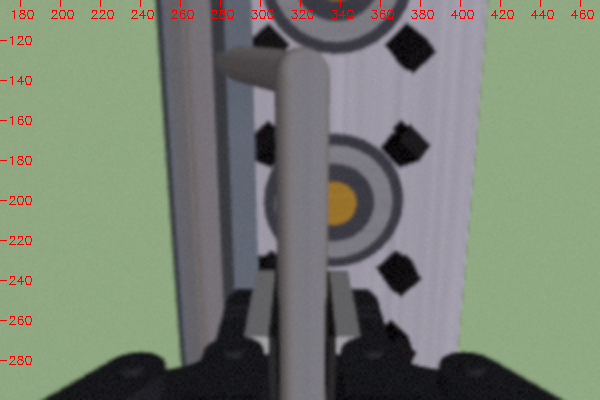

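The bar is held (gap 11 mm, between the pads in the crop). Working out the arc increments.

```bash
python3 -c "
import numpy as np
a=np.radians(np.linspace(65,169,21));x=150*np.cos(a);z=150*np.sin(a)
for i in range(20): print(i,round(x[i+1]-x[i],1),round(-(z[i+1]-z[i]),1))"
```

```text
0 -12.6 -5.2
1 -13.0 -4.0
2 -13.3 -2.8
3 -13.5 -1.6
4 -13.6 -0.4
5 -13.6 0.9
6 -13.4 2.1
7 -13.2 3.3
8 -12.9 4.5
9 -12.4 5.6
10 -11.8 6.7
11 -11.2 7.8
12 -10.4 8.7
13 -9.6 9.7
14 -8.7 10.5
15 -7.7 11.2
16 -6.6 11.9
17 -5.5 12.4
18 -4.4 12.9
19 -3.2 13.2
```

>>> send_rows(plan=[{"x":-12.6,"y":0,"z":-5,"turn":0,"grip":0},{"x":-13,"y":0,"z":-4,"turn":0,"grip":0},{"x":-13.3,"y":0,"z":-3,"turn":0,"grip":0},{"x":-13.5,"y":0,"z":-1.5,"turn":0,"grip":0},{"x":-13.6,"y":0,"z":-0.5,"turn":0,"grip":0}], squeeze=20)

```text
time_s: 6.25
ee_pos: [0.5852, -0.0311, 0.1445]
eef_rot: [0.999, 0.042, 0.002, -0.0]
contact_force: [4.1, 0.8, -0.1]
finger_gap: 0.011
```

>>> send_rows(plan=[{"x":-13.6,"y":0,"z":1,"turn":0,"grip":0},{"x":-13.4,"y":0,"z":2,"turn":0,"grip":0},{"x":-13.2,"y":0,"z":3.3,"turn":0,"grip":0},{"x":-13,"y":0,"z":4.5,"turn":0,"grip":0},{"x":-12.4,"y":0,"z":5.6,"turn":0,"grip":0}])

```text
time_s: 6.75
ee_pos: [0.5197, -0.0369, 0.128]
eef_rot: [0.999, 0.042, 0.001, 0.0]
contact_force: [2.9, 1.5, 1.2]
finger_gap: 0.0111
```

>>> send_rows(plan=[{"x":-12,"y":0,"z":6.7,"turn":0,"grip":0},{"x":-11.2,"y":0,"z":7.8,"turn":0,"grip":0},{"x":-10.4,"y":0,"z":8.7,"turn":0,"grip":0},{"x":-9.6,"y":0,"z":9.7,"turn":0,"grip":0},{"x":-8.7,"y":0,"z":10.5,"turn":0,"grip":0}])

```text
time_s: 7.25
ee_pos: [0.4682, -0.0413, 0.084]
eef_rot: [0.999, 0.041, 0.001, 0.0]
contact_force: [3.9, 1.2, 1.4]
finger_gap: 0.0109
```

```bash
python3 -c "
from h import *
grab('scene','f_s')
go()
crop('f_s',230,150,200,150,4,'f_sc',20)"
```

```text
t 7.3 pos [ 0.4665 -0.0414  0.0819] th 4.74 tilt 0.08 F [ 4.2  0.2 -3.7] gap 0.011
 shift [0. 0. 0.] dist 0 turn None
```

View pics/f_sc.png

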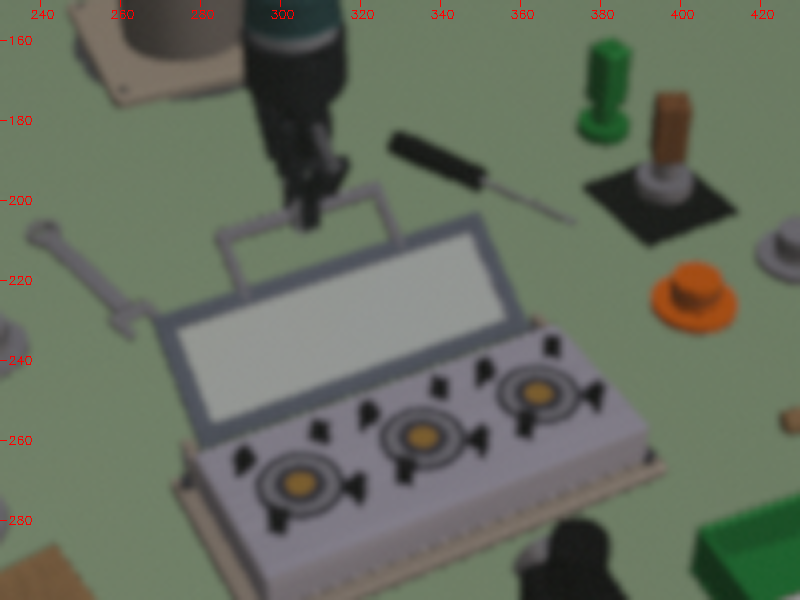

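>>> send_rows(plan=[{"x":-7.7,"y":0,"z":11.2,"turn":0,"grip":0},{"x":-6.6,"y":0,"z":12,"turn":0,"grip":0},{"x":-5.5,"y":0,"z":12.4,"turn":0,"grip":0},{"x":-4.4,"y":0,"z":13,"turn":0,"grip":0},{"x":-3,"y":0,"z":13,"turn":0,"grip":0}])

```text
time_s: 7.8
ee_pos: [0.4441, -0.0438, 0.0233]
eef_rot: [0.999, 0.042, 0.003, 0.001]
contact_force: [-2.0, 1.7, 38.6]
finger_gap: 0.0114
```

>>> send_rows(plan=[{"x":0,"y":0,"z":0,"turn":0,"grip":0},{"x":0,"y":0,"z":0,"turn":0,"grip":0}])

```text
time_s: 8.0
ee_pos: [0.444, -0.044, 0.0224]
eef_rot: [0.999, 0.042, 0.003, 0.001]
contact_force: [5.3, 0.0, 3.3]
finger_gap: 0.011
```

```bash
python3 -c "
from h import *
grab('scene','g_s')
go()
crop('g_s',230,150,200,150,4,'g_sc',20)"
```

```text
t 8.05 pos [ 0.444  -0.044   0.0224] th 4.77 tilt 0.32 F [5.9 0.2 3. ] gap 0.0107
 shift [0. 0. 0.] dist 0 turn None
```

View pics/g_sc.png

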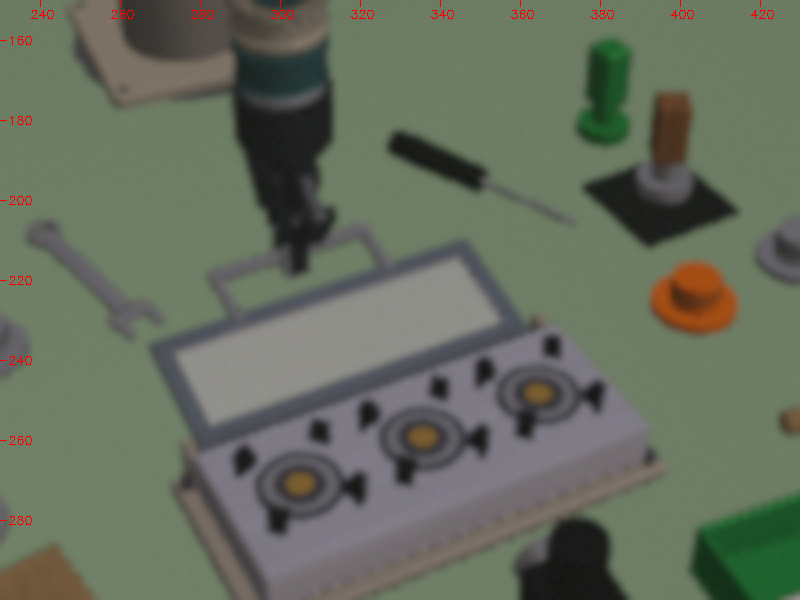

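>>> send_rows(plan=[{"x":0,"y":0,"z":0,"turn":0,"grip":0.4},{"x":0,"y":0,"z":0,"turn":0,"grip":0.4},{"x":0,"y":0,"z":0,"turn":0,"grip":0.4},{"x":0,"y":0,"z":-15,"turn":0,"grip":0.4},{"x":0,"y":0,"z":-25,"turn":0,"grip":0.4}])

```text
time_s: 8.55
ee_pos: [0.4376, -0.0425, 0.0598]
eef_rot: [0.999, 0.042, -0.004, -0.001]
contact_force: [-0.3, 0.3, 1.1]
finger_gap: 0.0341
```

```bash
python3 -c "
from h import *
go(.43,-.25,.2)"
```

```text
t 8.55 pos [ 0.4376 -0.0425  0.0598] th 4.77 tilt 0.41 F [-0.3  0.3  1.1] gap 0.0341
 shift [ -25.8  205.9 -140.4] dist 251 turn None
```

>>> send_rows(plan=[{"x":0,"y":0,"z":-45,"turn":0,"grip":1},{"x":-5,"y":20,"z":-35,"turn":0,"grip":1},{"x":-7,"y":35,"z":-30,"turn":0,"grip":1},{"x":-7,"y":40,"z":-20,"turn":0,"grip":1},{"x":-7,"y":40,"z":-10,"turn":0,"grip":1}])

```text
time_s: 9.05
ee_pos: [0.4265, -0.1813, 0.2036]
eef_rot: [0.999, 0.042, 0.001, 0.001]
contact_force: [0.8, -0.1, 0.7]
finger_gap: 0.0853
```

>>> send_rows(plan=[{"x":0,"y":40,"z":0,"turn":0,"grip":1},{"x":0,"y":30,"z":0,"turn":0,"grip":1},{"x":0,"y":0,"z":0,"turn":0,"grip":1},{"x":0,"y":0,"z":0,"turn":0,"grip":1}])

```text
time_s: 9.45
ee_pos: [0.4311, -0.2493, 0.2007]
eef_rot: [0.999, 0.041, -0.001, -0.001]
contact_force: [0.6, 0.1, -0.6]
finger_gap: 0.0853
```

```bash
python3 -c "
from h import *
grab('wrist','i_w')
go()"
```

```text
t 9.5 pos [ 0.4312 -0.2486  0.2007] th 4.76 tilt 0.17 F [ 0.   0.6 -0.4] gap 0.0856
 shift [0. 0. 0.] dist 0 turn None
```

>>> send_rows(plan=[{"x":-35,"y":20,"z":0,"turn":0,"grip":1},{"x":-35,"y":20,"z":0,"turn":0,"grip":1},{"x":0,"y":0,"z":0,"turn":0,"grip":1},{"x":0,"y":0,"z":0,"turn":0,"grip":1}])

```text
time_s: 9.9
ee_pos: [0.3653, -0.2941, 0.2014]
eef_rot: [0.999, 0.041, -0.0, -0.001]
contact_force: [0.1, 0.0, -0.2]
finger_gap: 0.0851
```

```bash
python3 -c "
from h import *
grab('wrist','i_w2')
go()"
```

```text
t 9.95 pos [ 0.3659 -0.294   0.2015] th 4.82 tilt 0.05 F [-0.1  0.7 -0.1] gap 0.0853
 shift [0. 0. 0.] dist 0 turn None
```

View pics/i_w.png

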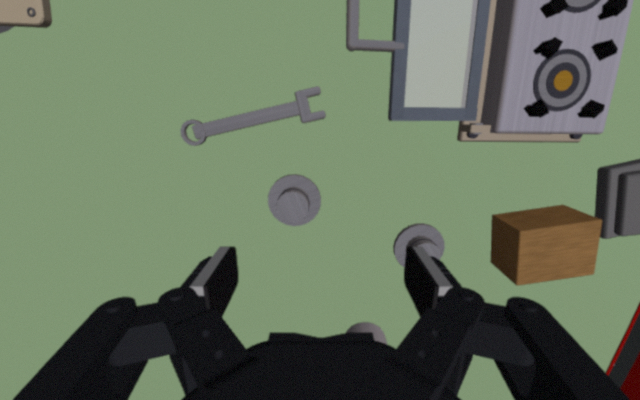

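View pics/i_w2.png

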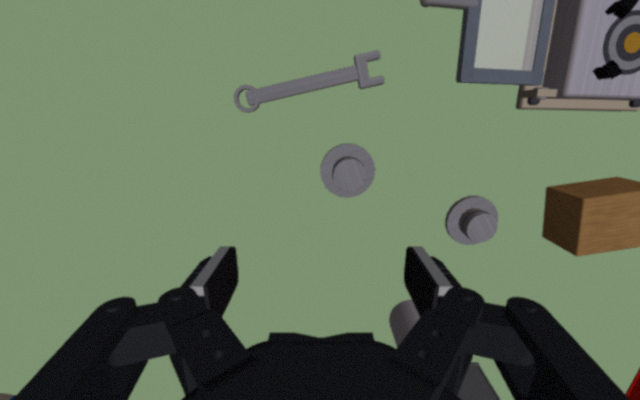

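```bash
python3 -c "
from h import *
crop('i_w',260,165,70,70,5,'i1',10);crop('i_w2',310,135,200,115,4,'i2',10)
a=cv2.imread('pics/i1.png');b=cv2.imread('pics/i2.png');cv2.imwrite('pics/i1.png',a)"
```

```text
(no output)
```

View pics/i1.png

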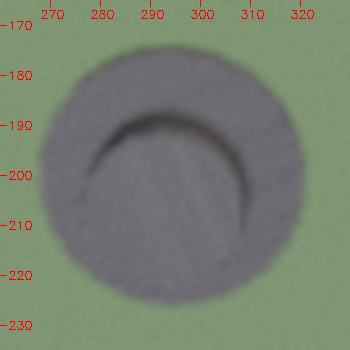

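View pics/i2.png

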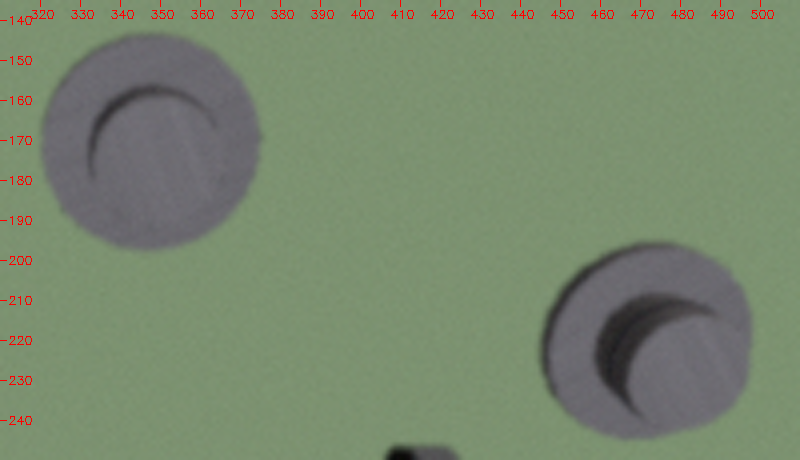

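```bash
python3 -c "
from h import *
a=cam('i_w');b=cam('i_w2');t=cam('b_top');s=cam('b_scene')
print('B flange tri',tri((a,294.4,200),(b,347.5,170.3)))
print('B boss tri',tri((a,294,206),(b,349,174)))
print('B flange z8',onz(a,294.4,200,.008),onz(b,347.5,170.3,.008))
print('B boss z32',onz(a,294,206,.032),onz(b,349,174,.032))
print('A flange z8',onz(b,472.7,220,.008),'boss',onz(b,482.5,228.2,.032))
print('B boss wrist+scene',tri((b,349,174),(s,225.4,231.6)))
f=lambda x,y:(365+x/3,120+y/3)
print('top flange A',onz(t,*f(218,228),.006),'B',onz(t,*f(175,408),.006))
"
```

```text
B flange tri (array([ 0.39929176, -0.28844876,  0.00448407]), [np.float64(0.0), np.float64(0.0)])
B boss tri (array([ 0.400087  , -0.29016985,  0.0221677 ]), [np.float64(0.8), np.float64(0.8)])
B flange z8 [ 0.39956067 -0.28737133  0.008     ] [ 0.39888167 -0.28776341  0.008     ]
B boss z32 [ 0.40123387 -0.28755423  0.032     ] [ 0.39844875 -0.2875229   0.032     ]
A flange z8 [ 0.57468139 -0.34097158  0.008     ] boss [ 0.57546222 -0.34280177  0.032     ]
B boss wrist+scene (array([ 0.39937991, -0.28783074,  0.02569407]), [np.float64(1.0), np.float64(1.0)])
top flange A [ 0.57227494 -0.34220203  0.006     ] B [ 0.39705527 -0.28895008  0.006     ]
```

```bash
python3 -c "
from h import *
go(.399,-.2875,-.009)"
```

```text
t 9.95 pos [ 0.3659 -0.294   0.2015] th 4.82 tilt 0.05 F [-0.1  0.7 -0.1] gap 0.0853
 shift [ 33.6  -3.6 210.5] dist 213 turn None
```

>>> send_rows(plan=[{"x":33.5,"y":-3.5,"z":10,"turn":0,"grip":1},{"x":0,"y":0,"z":45,"turn":0,"grip":1},{"x":0,"y":0,"z":45,"turn":0,"grip":1},{"x":0,"y":0,"z":40,"turn":0,"grip":1},{"x":0,"y":0,"z":30,"turn":0,"grip":1}])

```text
time_s: 10.45
ee_pos: [0.3988, -0.2863, 0.0291]
eef_rot: [0.999, 0.043, -0.001, -0.001]
contact_force: [-0.9, -0.1, -0.0]
finger_gap: 0.0854
```

>>> send_rows(plan=[{"x":0,"y":0,"z":0,"turn":0,"grip":1}])

```text
time_s: 10.55
ee_pos: [0.3963, -0.2843, 0.0274]
eef_rot: [0.999, 0.043, -0.003, -0.004]
contact_force: [-0.7, 0.4, -0.1]
finger_gap: 0.0852
```

```bash
python3 -c "
from h import *
grab('wrist','j_w')
go(.399,-.2875,-.009)"
```

```text
t 10.6 pos [ 0.398  -0.2862  0.0299] th 4.9 tilt 0.32 F [-0.1 -0.2 -0.4] gap 0.0854
 shift [ 1.1  1.6 38.9] dist 39 turn None
```

View pics/j_w.png

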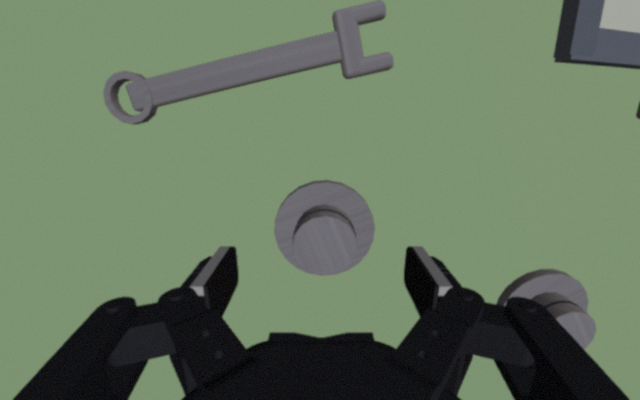

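The boss (325,240) sits between the fingers. Going down and gripping.

>>> send_rows(plan=[{"x":1.5,"y":1.5,"z":20,"turn":0,"grip":1},{"x":0,"y":0,"z":18,"turn":0,"grip":1},{"x":0,"y":0,"z":0,"turn":0,"grip":0.3},{"x":0,"y":0,"z":0,"turn":0,"grip":0.3},{"x":0,"y":0,"z":0,"turn":0,"grip":0.3}], squeeze=40)

```text
time_s: 11.1
ee_pos: [0.4021, -0.2915, -0.0044]
eef_rot: [0.999, 0.042, 0.001, 0.001]
contact_force: [0.1, -0.3, 0.6]
finger_gap: 0.0441
```

>>> send_rows(plan=[{"x":0,"y":0,"z":0,"turn":0,"grip":0.3},{"x":0,"y":0,"z":0,"turn":0,"grip":0.3},{"x":0,"y":0,"z":0,"turn":0,"grip":0.3}])

```text
time_s: 11.4
ee_pos: [0.4021, -0.2916, -0.0042]
eef_rot: [0.999, 0.042, 0.001, 0.001]
contact_force: [0.5, 1.2, 4.5]
finger_gap: 0.0386
```

```bash
python3 -c "
from h import *
grab('wrist','k_w')
go(.399,-.2875,-.009)"
```

```text
t 11.45 pos [ 0.4021 -0.2916 -0.0041] th 4.78 tilt 0.2 F [-0.5  1.2  5.4] gap 0.0381
 shift [-2.7 -4.3  4.8] dist 7 turn None
```

View pics/k_w.png

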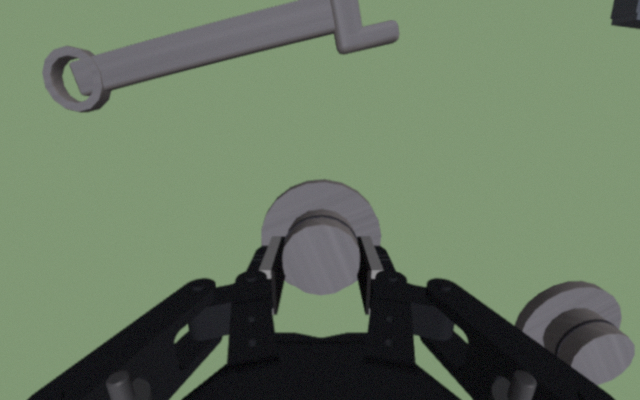

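```bash
python3 -c "
from h import *
c=cam('k_w')
crop('k_w',250,170,140,135,5,'k_c',10)
for y in (0,-.002,-.004,-.006):
  p=lambda dy,z:np.round(proj(c,np.array([.4021,-.2916,0])+np.array([np.sin(.0835),-np.cos(.0835),0])*(y+dy)+[0,0,z])[1],1)
  print(y,'boss top v',p(-.02,.032),p(.02,.032),'flange back v',p(-.035,.008))
"
```

```text
0 boss top v 229.9 300.7 flange back v 186.8
-0.002 boss top v 226.0 297.5 flange back v 183.2
-0.004 boss top v 222.1 294.2 flange back v 179.6
-0.006 boss top v 218.1 290.9 flange back v 176.0
```

View pics/k_c.png

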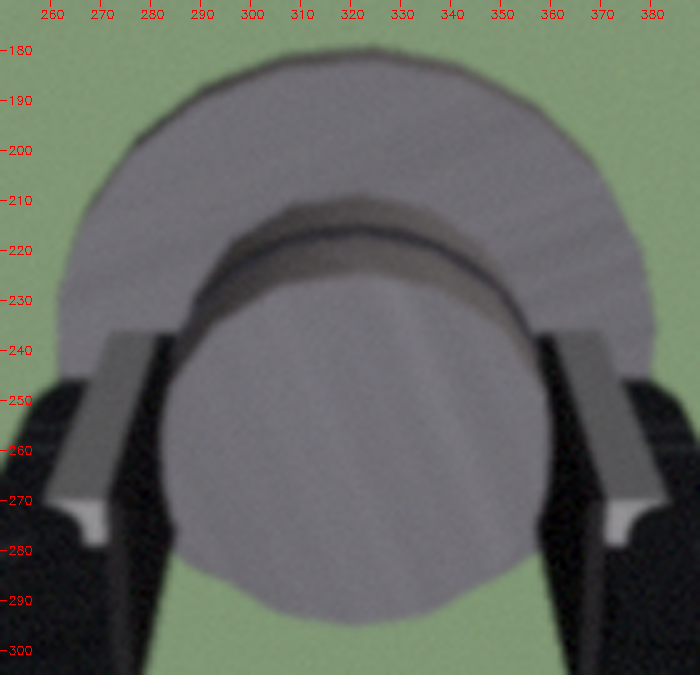

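>>> send_rows(plan=[{"x":0,"y":0,"z":-20,"turn":0,"grip":0.3},{"x":0,"y":0,"z":-40,"turn":0,"grip":0.3},{"x":0,"y":0,"z":-45,"turn":0,"grip":0.3},{"x":0,"y":0,"z":-45,"turn":0,"grip":0.3},{"x":10,"y":-20,"z":-20,"turn":0,"grip":0.3}])

```text
time_s: 11.95
ee_pos: [0.4115, -0.2733, 0.1699]
eef_rot: [0.999, 0.04, 0.004, 0.004]
contact_force: [1.1, -0.9, 0.3]
finger_gap: 0.0388
```

```bash
python3 -c "
from h import *
go(.6661,-.0293,.12)"
```

```text
t 11.95 pos [ 0.4115 -0.2733  0.1699] th 4.61 tilt 0.61 F [ 1.1 -0.9  0.3] gap 0.0388
 shift [ 273.1 -223.2   50. ] dist 356 turn None
```

>>> send_rows(plan=[{"x":30,"y":-24,"z":0,"turn":0,"grip":0.3},{"x":30,"y":-25,"z":0,"turn":0,"grip":0.3},{"x":30,"y":-25,"z":0,"turn":0,"grip":0.3},{"x":30,"y":-25,"z":0,"turn":0,"grip":0.3},{"x":30,"y":-25,"z":0,"turn":0,"grip":0.3}])

```text
time_s: 12.45
ee_pos: [0.5493, -0.1324, 0.1651]
eef_rot: [0.999, 0.042, 0.001, 0.0]
contact_force: [0.3, -1.2, -0.1]
finger_gap: 0.0383
```

>>> send_rows(plan=[{"x":30,"y":-25,"z":0,"turn":0,"grip":0.3},{"x":30,"y":-25,"z":0,"turn":0,"grip":0.3},{"x":30,"y":-25,"z":0,"turn":0,"grip":0.3},{"x":30,"y":-23,"z":0,"turn":0,"grip":0.3},{"x":0,"y":0,"z":0,"turn":0,"grip":0.3}])

```text
time_s: 12.95
ee_pos: [0.663, -0.0228, 0.1647]
eef_rot: [0.999, 0.044, 0.002, -0.0]
contact_force: [-0.4, 0.2, -0.6]
finger_gap: 0.038
```

>>> send_rows(plan=[{"x":0,"y":0,"z":0,"turn":0,"grip":0.3}])

```text
time_s: 13.05
ee_pos: [0.6599, -0.0253, 0.1643]
eef_rot: [0.999, 0.042, 0.0, 0.0]
contact_force: [0.2, -0.4, -1.7]
finger_gap: 0.0382
```

```bash
python3 -c "
from h import *
grab('wrist','l_w')
go(.6661,-.0293,.061)
c=cam('l_w')
for p in((.6739,-.1211,.05),(.6658,-.0258,.05),(.6577,.0683,.05)):print(np.round(proj(c,p),1))"
```

```text
t 13.1 pos [ 0.6592 -0.0259  0.1642] th 4.79 tilt 0.02 F [ 0.2 -0.2 -1.3] gap 0.0381
 shift [  6.7   3.9 103.2] dist 103 turn None
[326.  273.6]
[326.5 189.8]
[327.  90.]
```

View pics/l_w.png

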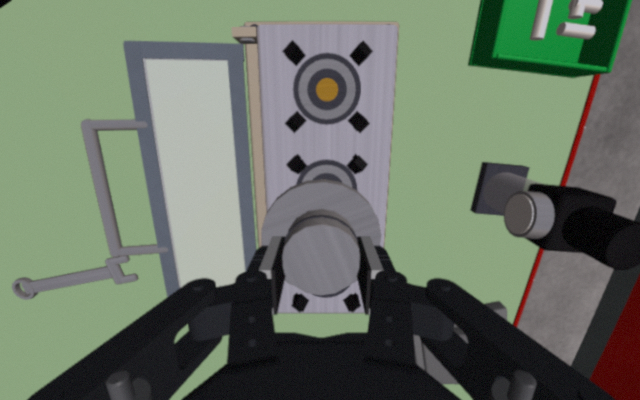

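>>> send_rows(plan=[{"x":6.7,"y":4,"z":10,"turn":0,"grip":0.3},{"x":0,"y":0,"z":40,"turn":0,"grip":0.3},{"x":0,"y":0,"z":35,"turn":0,"grip":0.3},{"x":0,"y":0,"z":0,"turn":0,"grip":0.3},{"x":0,"y":0,"z":0,"turn":0,"grip":0.3}])

```text
time_s: 13.6
ee_pos: [0.6653, -0.0302, 0.078]
eef_rot: [0.999, 0.041, -0.001, -0.0]
contact_force: [0.2, -0.5, 0.6]
finger_gap: 0.0386
```

```bash
python3 -c "
from h import *
go(.6661,-.0293,.061)"
```

```text
t 13.6 pos [ 0.6653 -0.0302  0.078 ] th 4.7 tilt 0.14 F [ 0.2 -0.5  0.6] gap 0.0386
 shift [ 0.9 -0.8 17. ] dist 17 turn None
```

>>> send_rows(plan=[{"x":1,"y":-1,"z":8,"turn":0,"grip":0.3},{"x":0,"y":0,"z":7,"turn":0,"grip":0.3},{"x":0,"y":0,"z":0,"turn":0,"grip":0.3},{"x":0,"y":0,"z":0,"turn":0,"grip":0.3}])

```text
time_s: 14.0
ee_pos: [0.6677, -0.0283, 0.0642]
eef_rot: [0.999, 0.042, 0.0, 0.0]
contact_force: [0.3, -0.2, -0.6]
finger_gap: 0.0382
```

```bash
python3 -c "
from h import *
go(.6661,-.0293,.061)"
```

```text
t 14.0 pos [ 0.6677 -0.0283  0.0642] th 4.78 tilt 0.04 F [ 0.3 -0.2 -0.6] gap 0.0382
 shift [-1.7  0.9  3.2] dist 4 turn None
```

>>> send_rows(plan=[{"x":-1.5,"y":1,"z":2,"turn":0,"grip":0.3},{"x":0,"y":0,"z":0,"turn":0,"grip":0.3},{"x":0,"y":0,"z":0,"turn":0,"grip":0.7},{"x":0,"y":0,"z":0,"turn":0,"grip":0.7},{"x":0,"y":0,"z":0,"turn":0,"grip":0.7}])

```text
time_s: 14.5
ee_pos: [0.6663, -0.0295, 0.062]
eef_rot: [0.999, 0.042, 0.0, 0.0]
contact_force: [-0.5, 0.1, -0.5]
finger_gap: 0.0596
```

>>> send_rows(plan=[{"x":0,"y":0,"z":-20,"turn":0,"grip":0.7},{"x":0,"y":0,"z":-40,"turn":0,"grip":1},{"x":0,"y":0,"z":-40,"turn":0,"grip":1},{"x":0,"y":0,"z":0,"turn":0,"grip":1}])

```text
time_s: 14.9
ee_pos: [0.6711, -0.03, 0.1695]
eef_rot: [0.999, 0.042, 0.007, 0.001]
contact_force: [0.4, -0.1, 1.6]
finger_gap: 0.0855
```

```bash
python3 -c "
from h import *
grab('wrist','m_w');grab('top','m_t');grab('scene','m_s')
go(.5745,-.341,.12)
crop('m_s',180,180,220,140,3,'m_sc',20)"
```

```text
t 15.05 pos [ 0.6659 -0.0294  0.1617] th 4.77 tilt 0.01 F [-0.4 -0.2 -0.1] gap 0.0853
 shift [-117.   302.9   41.7] dist 327 turn None
```

View pics/m_w.png

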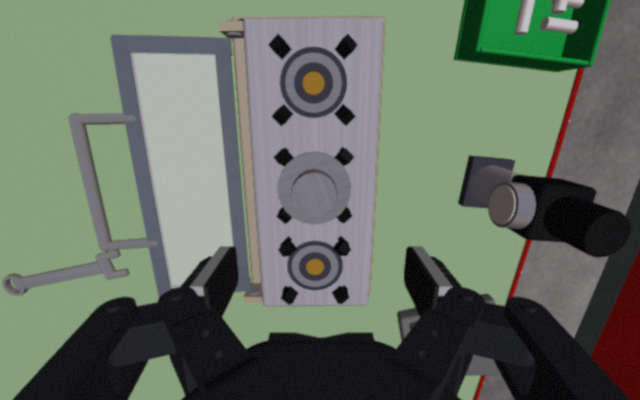

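View pics/m_sc.png

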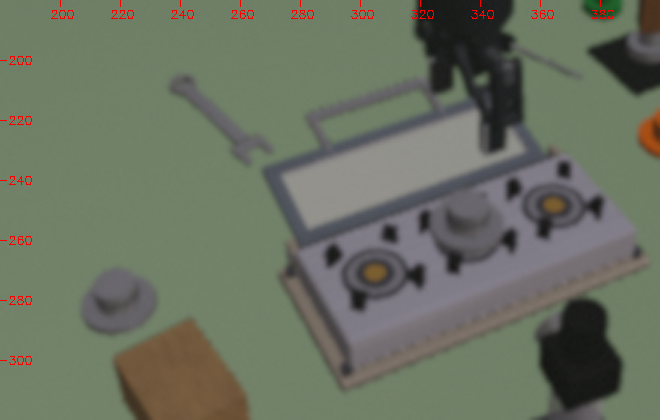

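View pics/m_t.png

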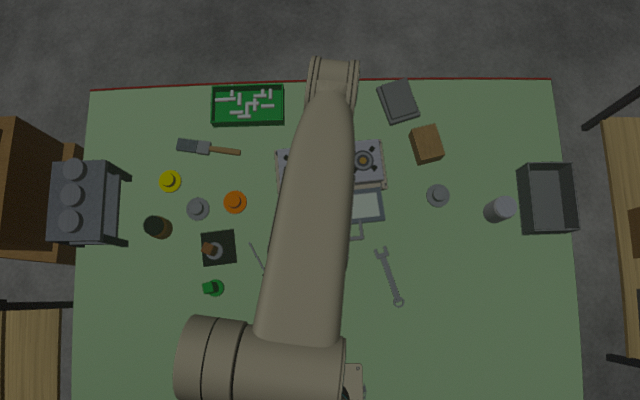

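```bash
python3 -c "
from h import *
t=cam('m_t')
for u,v in((418,165),(411,135),(444,155)): print(onz(t,u,v,.0),onz(t,u,v,.06))
go(.5745,-.341,.16)"
```

```text
[ 0.66968168 -0.29076713  0.        ] [ 0.65337483 -0.27824572  0.06      ]
[ 0.76467958 -0.2755675   0.        ] [ 0.74410386 -0.26372911  0.06      ]
[ 0.69945475 -0.37226507  0.        ] [ 0.68181    -0.35608143  0.06      ]
t 15.05 pos [ 0.6659 -0.0294  0.1617] th 4.77 tilt 0.01 F [-0.4 -0.2 -0.1] gap 0.0853
 shift [-117.   302.9    1.7] dist 325 turn None
```

>>> send_rows(plan=[{"x":-13,"y":33,"z":-5,"turn":0,"grip":1},{"x":-13,"y":34,"z":-5,"turn":0,"grip":1},{"x":-13,"y":34,"z":0,"turn":0,"grip":1},{"x":-13,"y":34,"z":0,"turn":0,"grip":1},{"x":-13,"y":34,"z":0,"turn":0,"grip":1}])

```text
time_s: 15.55
ee_pos: [0.6133, -0.2038, 0.1692]
eef_rot: [0.999, 0.042, -0.002, -0.001]
contact_force: [0.5, 0.1, -0.2]
finger_gap: 0.085
```

>>> send_rows(plan=[{"x":-13,"y":33,"z":0,"turn":0,"grip":1},{"x":-13,"y":34,"z":0,"turn":0,"grip":1},{"x":-13,"y":33,"z":0,"turn":0,"grip":1},{"x":-13,"y":33,"z":0,"turn":0,"grip":1},{"x":0,"y":0,"z":0,"turn":0,"grip":1}])

```text
time_s: 16.05
ee_pos: [0.5721, -0.3435, 0.1691]
eef_rot: [0.999, 0.039, -0.002, -0.0]
contact_force: [0.2, 0.3, 0.6]
finger_gap: 0.0854
```

>>> send_rows(plan=[{"x":0,"y":0,"z":30,"turn":0,"grip":1},{"x":0,"y":0,"z":40,"turn":0,"grip":1},{"x":0,"y":0,"z":40,"turn":0,"grip":1},{"x":0,"y":0,"z":0,"turn":0,"grip":1},{"x":0,"y":0,"z":0,"turn":0,"grip":1}])

```text
time_s: 16.55
ee_pos: [0.5732, -0.3384, 0.0601]
eef_rot: [0.999, 0.042, -0.002, -0.002]
contact_force: [0.4, -0.5, 1.0]
finger_gap: 0.0854
```

```bash
cat >> h.py <<'E'
def cover_pred(png,p,z0=0.0):
    "draw flange-top & boss-top circles of cover at p (bottom z0) on png"
    c=cam(png);im=cv2.imread("pics/%s.png"%png)
    for r,z,col in((.035,.008,(0,255,255)),(.02,.032,(0,0,255))):
        P=[proj(c,(p[0]+r*np.cos(a),p[1]+r*np.sin(a),z0+z)) for a in np.linspace(0,2*np.pi,60)]
        cv2.polylines(im,[np.int32(np.round(P))],True,col,1)
    cv2.imwrite("pics/%s_p.png"%png,im)
E
python3 -c "
from h import *
grab('wrist','n_w')
cover_pred('n_w',(.5745,-.341))
go(.5745,-.341,-.009)"
```

```text
t 16.6 pos [ 0.575  -0.3398  0.0623] th 4.8 tilt 0.01 F [ 0.3 -0.1 -0.4] gap 0.0852
 shift [-0.6  1.2 71.3] dist 71 turn None
```

View pics/n_w_p.png

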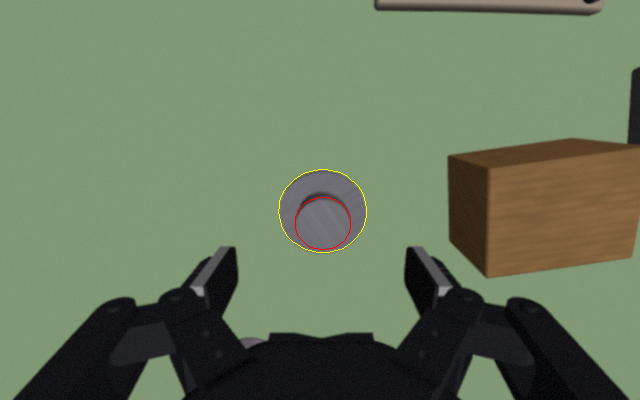

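>>> send_rows(plan=[{"x":0,"y":1,"z":35,"turn":0,"grip":1},{"x":0,"y":0,"z":33,"turn":0,"grip":1},{"x":0,"y":0,"z":0,"turn":0,"grip":1},{"x":0,"y":0,"z":0,"turn":0,"grip":0.3},{"x":0,"y":0,"z":0,"turn":0,"grip":0.3}])

```text
time_s: 17.1
ee_pos: [0.5769, -0.3427, -0.003]
eef_rot: [0.999, 0.042, 0.002, 0.002]
contact_force: [-0.2, -0.6, -0.7]
finger_gap: 0.0592
```

>>> send_rows(plan=[{"x":0,"y":0,"z":0,"turn":0,"grip":0.3},{"x":0,"y":0,"z":0,"turn":0,"grip":0.3},{"x":0,"y":0,"z":0,"turn":0,"grip":0.3},{"x":0,"y":0,"z":0,"turn":0,"grip":0.3}])

```text
time_s: 17.5
ee_pos: [0.5766, -0.3425, -0.0033]
eef_rot: [0.999, 0.042, 0.002, 0.002]
contact_force: [-0.4, -0.5, 5.5]
finger_gap: 0.0383
```

```bash
python3 -c "
from h import *
grab('wrist','o_w')
cover_pred('o_w',(.5745,-.341))
go(.5745,-.341,-.009)"
```

```text
t 17.55 pos [ 0.5766 -0.3426 -0.0032] th 4.77 tilt 0.28 F [-0.1  0.7  6.5] gap 0.0387
 shift [-2.  -1.7  5.7] dist 6 turn None
```

View pics/o_w_p.png

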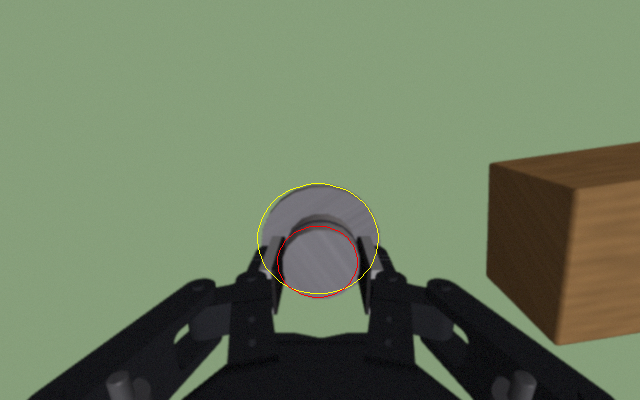

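>>> send_rows(plan=[{"x":0,"y":0,"z":-20,"turn":0,"grip":0.3},{"x":0,"y":0,"z":-45,"turn":0,"grip":0.3},{"x":0,"y":0,"z":-45,"turn":0,"grip":0.3},{"x":0,"y":0,"z":-45,"turn":0,"grip":0.3},{"x":10,"y":-20,"z":-5,"turn":0,"grip":0.3}])

```text
time_s: 18.05
ee_pos: [0.5869, -0.3253, 0.1629]
eef_rot: [0.999, 0.04, 0.006, 0.005]
contact_force: [0.4, 0.7, 0.5]
finger_gap: 0.0383
```

>>> send_rows(plan=[{"x":16,"y":-34,"z":0,"turn":0,"grip":0.3},{"x":16,"y":-34,"z":0,"turn":0,"grip":0.3},{"x":16,"y":-34,"z":0,"turn":0,"grip":0.3},{"x":16,"y":-34,"z":0,"turn":0,"grip":0.3},{"x":16,"y":-34,"z":0,"turn":0,"grip":0.3}])

```text
time_s: 18.55
ee_pos: [0.649, -0.1429, 0.1546]
eef_rot: [0.999, 0.042, 0.001, 0.0]
contact_force: [0.9, 0.9, 0.1]
finger_gap: 0.0381
```

```bash
python3 -c "
from h import *
go(.674,-.1228,.075)"
```

```text
t 18.55 pos [ 0.649  -0.1429  0.1546] th 4.76 tilt 0.07 F [0.9 0.9 0.1] gap 0.0381
 shift [ 26.5 -18.   79.7] dist 86 turn None
```

>>> send_rows(plan=[{"x":26,"y":-16,"z":5,"turn":0,"grip":0.3},{"x":0,"y":0,"z":0,"turn":0,"grip":0.3},{"x":0,"y":0,"z":40,"turn":0,"grip":0.3},{"x":0,"y":0,"z":32,"turn":0,"grip":0.3},{"x":0,"y":0,"z":0,"turn":0,"grip":0.3}])

```text
time_s: 19.05
ee_pos: [0.6681, -0.1253, 0.0716]
eef_rot: [0.999, 0.041, -0.005, -0.002]
contact_force: [-1.3, 0.1, -1.6]
finger_gap: 0.0382
```

>>> send_rows(plan=[{"x":0,"y":0,"z":0,"turn":0,"grip":0.3}])

```text
time_s: 19.15
ee_pos: [0.6723, -0.1265, 0.0768]
eef_rot: [0.999, 0.041, -0.001, -0.0]
contact_force: [-0.2, 0.0, -1.0]
finger_gap: 0.0381
```

```bash
python3 -c "
from h import *
go(.674,-.1228,.062)"
```

```text
t 19.15 pos [ 0.6723 -0.1265  0.0768] th 4.74 tilt 0.08 F [-0.2  0.  -1. ] gap 0.0381
 shift [ 2.  -3.6 14.8] dist 15 turn None
```

>>> send_rows(plan=[{"x":2,"y":-3.5,"z":6,"turn":0,"grip":0.3},{"x":0,"y":0,"z":6,"turn":0,"grip":0.3},{"x":0,"y":0,"z":0,"turn":0,"grip":0.3},{"x":0,"y":0,"z":0,"turn":0,"grip":0.3}])

```text
time_s: 19.55
ee_pos: [0.675, -0.1225, 0.0652]
eef_rot: [0.999, 0.042, 0.0, 0.0]
contact_force: [0.0, 0.2, -0.1]
finger_gap: 0.0382
```

```bash
python3 -c "
from h import *
go(.674,-.1228,.062)"
```

```text
t 19.55 pos [ 0.675  -0.1225  0.0652] th 4.78 tilt 0.03 F [ 0.   0.2 -0.1] gap 0.0382
 shift [-1.   0.2  3.2] dist 3 turn None
```

>>> send_rows(plan=[{"x":-1,"y":0,"z":2.5,"turn":0,"grip":0.3},{"x":0,"y":0,"z":0,"turn":0,"grip":0.3},{"x":0,"y":0,"z":0,"turn":0,"grip":0.7},{"x":0,"y":0,"z":0,"turn":0,"grip":0.7},{"x":0,"y":0,"z":0,"turn":0,"grip":0.7}])

```text
time_s: 20.05
ee_pos: [0.6741, -0.1229, 0.0622]
eef_rot: [0.999, 0.042, 0.0, 0.0]
contact_force: [0.7, -0.1, -0.3]
finger_gap: 0.0594
```

>>> send_rows(plan=[{"x":0,"y":0,"z":-20,"turn":0,"grip":0.7},{"x":0,"y":0,"z":-40,"turn":0,"grip":1},{"x":0,"y":-10,"z":-45,"turn":0,"grip":1},{"x":0,"y":-40,"z":0,"turn":0,"grip":1},{"x":0,"y":-40,"z":0,"turn":0,"grip":1}])

```text
time_s: 20.55
ee_pos: [0.6684, -0.0334, 0.1702]
eef_rot: [0.999, 0.04, 0.003, 0.001]
contact_force: [0.6, 0.5, -0.4]
finger_gap: 0.0851
```

>>> send_rows(plan=[{"x":0,"y":-20,"z":0,"turn":0,"grip":1},{"x":0,"y":0,"z":0,"turn":0,"grip":1},{"x":0,"y":0,"z":0,"turn":0,"grip":1}])

```text
time_s: 20.85
ee_pos: [0.6646, -0.0132, 0.1668]
eef_rot: [0.999, 0.042, -0.0, 0.0]
contact_force: [1.2, 0.6, -0.2]
finger_gap: 0.0853
```

```bash
python3 -c "
from h import *
grab('wrist','p_w');grab('top','p_t');grab('scene','p_s')
go(.549,.3655,.18)
crop('p_t',140,160,130,140,4,'p_tc',10)"
```

```text
t 21.0 pos [ 0.6648 -0.0143  0.1668] th 4.69 tilt 0.04 F [-1.  -0.3 -0.3] gap 0.0854
 shift [ -84.3 -388.   -13.3] dist 397 turn None
```

View pics/p_w.png

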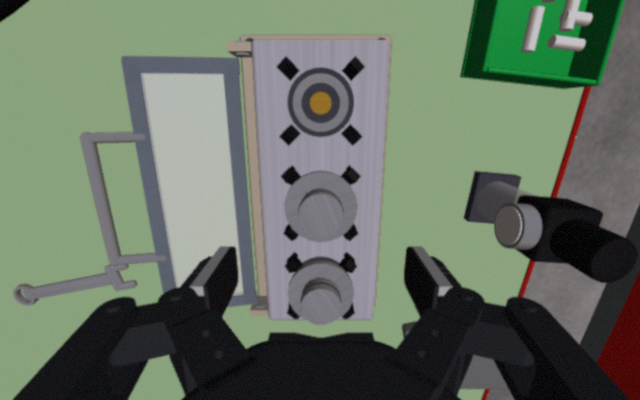

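View pics/p_tc.png

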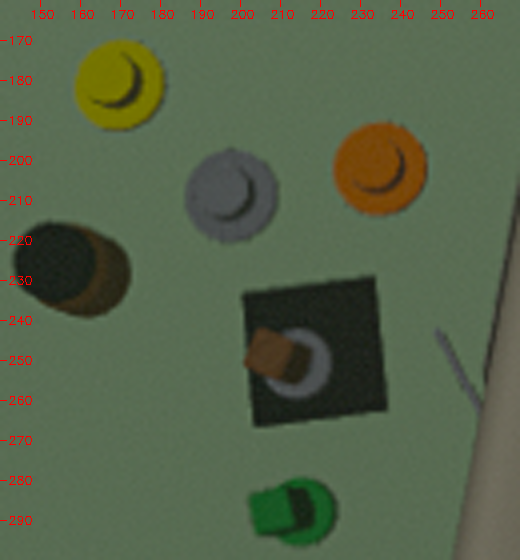

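>>> send_rows(plan=[{"x":-8,"y":-36,"z":-5,"turn":0,"grip":1},{"x":-8,"y":-36,"z":-5,"turn":0,"grip":1},{"x":-8,"y":-36,"z":-5,"turn":0,"grip":1},{"x":-8,"y":-36,"z":0,"turn":0,"grip":1},{"x":-8,"y":-36,"z":0,"turn":0,"grip":1}])

```text
time_s: 21.5
ee_pos: [0.6101, 0.1631, 0.1825]
eef_rot: [0.999, 0.041, 0.0, 0.0]
contact_force: [0.1, 0.9, 0.3]
finger_gap: 0.0855
```

>>> send_rows(plan=[{"x":-8,"y":-36,"z":0,"turn":0,"grip":1},{"x":-8,"y":-36,"z":0,"turn":0,"grip":1},{"x":-8,"y":-36,"z":0,"turn":0,"grip":1},{"x":-8,"y":-36,"z":0,"turn":0,"grip":1},{"x":-8,"y":-36,"z":0,"turn":0,"grip":1}])

```text
time_s: 22.0
ee_pos: [0.5553, 0.3394, 0.1821]
eef_rot: [0.999, 0.041, 0.0, 0.0]
contact_force: [0.7, -0.8, -0.1]
finger_gap: 0.0855
```

>>> send_rows(plan=[{"x":-4,"y":-28,"z":0,"turn":0,"grip":1},{"x":0,"y":0,"z":0,"turn":0,"grip":1},{"x":0,"y":0,"z":0,"turn":0,"grip":1},{"x":0,"y":0,"z":0,"turn":0,"grip":1}])

```text
time_s: 22.4
ee_pos: [0.5493, 0.3653, 0.182]
eef_rot: [0.999, 0.041, -0.0, 0.0]
contact_force: [0.3, -0.1, -0.4]
finger_gap: 0.0853
```

```bash
python3 -c "
from h import *
grab('wrist','q_w')
t=cam('p_t');p=onz(t,198,208.75,.006);print(p)
cover_pred('q_w',p)
go(p[0],p[1],.06)"
```

```text
[0.55030926 0.36724711 0.006     ]
t 22.45 pos [0.5493 0.3652 0.1821] th 4.66 tilt 0.03 F [-1.  -0.3 -0.4] gap 0.0855
 shift [  1.2  -2.  122.1] dist 122 turn None
```

View pics/q_w_p.png

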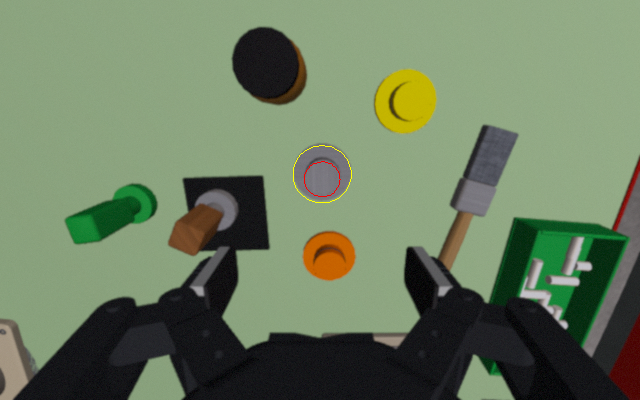

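>>> send_rows(plan=[{"x":0.5,"y":-2,"z":40,"turn":0,"grip":1},{"x":0,"y":0,"z":45,"turn":0,"grip":1},{"x":0,"y":0,"z":40,"turn":0,"grip":1},{"x":0,"y":0,"z":0,"turn":0,"grip":1},{"x":0,"y":0,"z":0,"turn":0,"grip":1}])

```text
time_s: 22.95
ee_pos: [0.5489, 0.3675, 0.0571]
eef_rot: [0.999, 0.041, -0.001, 0.0]
contact_force: [-0.1, -0.1, 0.4]
finger_gap: 0.0857
```

```bash
python3 -c "
from h import *
grab('wrist','q_w2')
cover_pred('q_w2',(.5503,.3665))
go(.5503,.367,-.006)"
```

```text
t 23.0 pos [0.5506 0.3687 0.0591] th 4.71 tilt 0.14 F [0.4 0.5 0.7] gap 0.0853
 shift [-0.5  1.7 65.1] dist 65 turn None
```

View pics/q_w2_p.png

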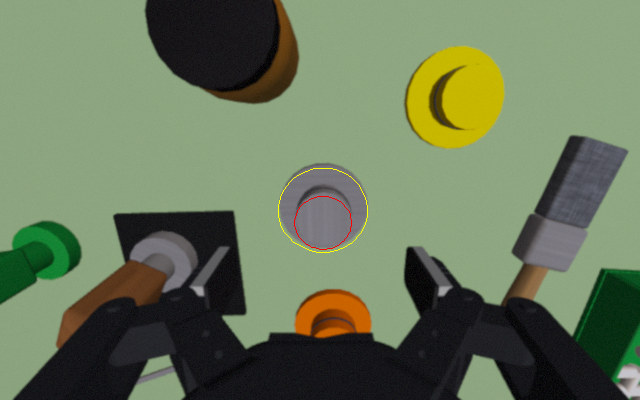

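>>> send_rows(plan=[{"x":0,"y":0,"z":35,"turn":0,"grip":1},{"x":0,"y":0,"z":29,"turn":0,"grip":1},{"x":0,"y":0,"z":0,"turn":0,"grip":1},{"x":0,"y":0,"z":0,"turn":0,"grip":0.3},{"x":0,"y":0,"z":0,"turn":0,"grip":0.3}])

```text
time_s: 23.5
ee_pos: [0.5516, 0.3701, -0.0034]
eef_rot: [0.999, 0.042, 0.003, -0.001]
contact_force: [-0.3, -0.1, 0.6]
finger_gap: 0.0593
```

>>> send_rows(plan=[{"x":0,"y":0,"z":0,"turn":0,"grip":0.3},{"x":0,"y":0,"z":0,"turn":0,"grip":0.3},{"x":0,"y":0,"z":0,"turn":0,"grip":0.3},{"x":0,"y":0,"z":0,"turn":0,"grip":0.3}])

```text
time_s: 23.9
ee_pos: [0.5511, 0.3699, -0.0039]
eef_rot: [0.999, 0.042, 0.002, -0.001]
contact_force: [-0.2, -0.8, 5.8]
finger_gap: 0.0385
```

```bash
python3 -c "
from h import *
grab('wrist','r_w')
cover_pred('r_w',(.5515,.3685))
go(.5503,.3685,-.006)"
```

```text
t 23.95 pos [ 0.5511  0.3699 -0.0039] th 4.78 tilt 0.27 F [ 0.4 -0.3  5.3] gap 0.0384
 shift [-0.9  1.3  2.1] dist 3 turn None
```

View pics/r_w_p.png

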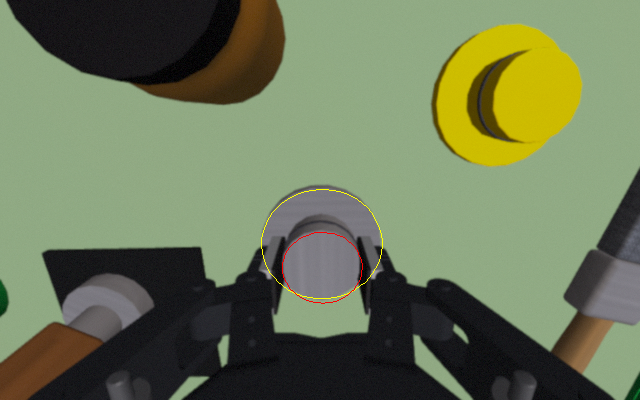

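>>> send_rows(plan=[{"x":0,"y":0,"z":-20,"turn":0,"grip":0.3},{"x":0,"y":0,"z":-45,"turn":0,"grip":0.3},{"x":0,"y":0,"z":-45,"turn":0,"grip":0.3},{"x":0,"y":0,"z":-45,"turn":0,"grip":0.3},{"x":10,"y":20,"z":-5,"turn":0,"grip":0.3}])

```text
time_s: 24.45
ee_pos: [0.5643, 0.3537, 0.1623]
eef_rot: [0.999, 0.043, 0.006, -0.003]
contact_force: [1.0, -0.5, -0.3]
finger_gap: 0.0382
```

>>> send_rows(plan=[{"x":12,"y":35,"z":0,"turn":0,"grip":0.3},{"x":12,"y":35,"z":0,"turn":0,"grip":0.3},{"x":12,"y":35,"z":0,"turn":0,"grip":0.3},{"x":12,"y":35,"z":0,"turn":0,"grip":0.3},{"x":12,"y":35,"z":0,"turn":0,"grip":0.3}])

```text
time_s: 24.95
ee_pos: [0.6356, 0.179, 0.1542]
eef_rot: [0.999, 0.042, 0.001, -0.0]
contact_force: [1.1, 0.7, -0.2]
finger_gap: 0.0383
```

```bash
python3 -c "
from h import *
go(.6577,.0683,.075)"
```

```text
t 24.95 pos [0.6356 0.179  0.1542] th 4.78 tilt 0.07 F [ 1.1  0.7 -0.2] gap 0.0383
 shift [ 12.7 112.1  79.2] dist 138 turn None
```

>>> send_rows(plan=[{"x":4,"y":37,"z":0,"turn":0,"grip":0.3},{"x":4,"y":37,"z":0,"turn":0,"grip":0.3},{"x":4,"y":37,"z":0,"turn":0,"grip":0.3},{"x":0,"y":0,"z":35,"turn":0,"grip":0.3},{"x":0,"y":0,"z":40,"turn":0,"grip":0.3}])

```text
time_s: 25.45
ee_pos: [0.6596, 0.069, 0.081]
eef_rot: [0.999, 0.04, 0.004, 0.0]
contact_force: [0.8, -0.5, -0.8]
finger_gap: 0.0384
```

>>> send_rows(plan=[{"x":0,"y":0,"z":0,"turn":0,"grip":0.3},{"x":0,"y":0,"z":0,"turn":0,"grip":0.3},{"x":0,"y":0,"z":0,"turn":0,"grip":0.3}])

```text
time_s: 25.75
ee_pos: [0.658, 0.071, 0.0808]
eef_rot: [0.999, 0.042, 0.002, 0.0]
contact_force: [0.7, -0.3, 0.7]
finger_gap: 0.0382
```

```bash
python3 -c "
from h import *
grab('wrist','s_w')
cover_pred('s_w',(.6577,.0683),.065)
go(.6577,.0683,.062)"
```

```text
t 25.8 pos [0.6584 0.071  0.0812] th 4.81 tilt 0.28 F [ 0.8 -0.2 -0.3] gap 0.0382
 shift [-1.   2.7 19.2] dist 19 turn None
```

View pics/s_w_p.png

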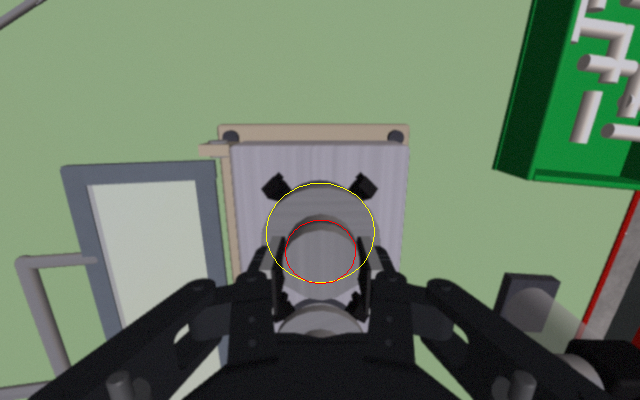

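>>> send_rows(plan=[{"x":-1,"y":2.5,"z":8,"turn":0,"grip":0.3},{"x":0,"y":0,"z":8,"turn":0,"grip":0.3},{"x":0,"y":0,"z":0,"turn":0,"grip":0.3},{"x":0,"y":0,"z":0,"turn":0,"grip":0.3}])

```text
time_s: 26.2
ee_pos: [0.6558, 0.0685, 0.0624]
eef_rot: [0.999, 0.042, 0.0, -0.0]
contact_force: [1.6, 0.7, 0.1]
finger_gap: 0.0387
```

```bash
python3 -c "
from h import *
go(.6577,.0683,.062)"
```

```text
t 26.2 pos [0.6558 0.0685 0.0624] th 4.79 tilt 0.06 F [1.6 0.7 0.1] gap 0.0387
 shift [1.9 0.3 0.4] dist 2 turn None
```

Release, then lift and look. I'll travel toward the seater afterwards.

>>> send_rows(plan=[{"x":1.5,"y":0,"z":0,"turn":0,"grip":0.3},{"x":0,"y":0,"z":0,"turn":0,"grip":0.7},{"x":0,"y":0,"z":0,"turn":0,"grip":0.7},{"x":0,"y":0,"z":0,"turn":0,"grip":0.7},{"x":0,"y":0,"z":-20,"turn":0,"grip":0.7}])

```text
time_s: 26.7
ee_pos: [0.6538, 0.068, 0.0792]
eef_rot: [0.999, 0.042, -0.004, 0.0]
contact_force: [-1.0, -0.1, -0.6]
finger_gap: 0.0597
```

>>> send_rows(plan=[{"x":0,"y":0,"z":-40,"turn":0,"grip":1},{"x":0,"y":0,"z":-40,"turn":0,"grip":1},{"x":0,"y":0,"z":0,"turn":0,"grip":1},{"x":0,"y":0,"z":0,"turn":0,"grip":1}])

```text
time_s: 27.1
ee_pos: [0.6579, 0.0681, 0.1639]
eef_rot: [0.999, 0.042, 0.002, 0.0]
contact_force: [-0.3, -0.9, 0.1]
finger_gap: 0.0855
```

```bash
python3 -c "
from h import *
grab('wrist','t_w')
cover_pred('t_w',(.6577,.0683),.065)
go(.42,.29,.2)"
```

```text
t 27.15 pos [0.6566 0.0681 0.1621] th 4.77 tilt 0.01 F [-0.2  0.1 -0.4] gap 0.0854
 shift [-217.4 -240.8  -37.9] dist 327 turn None
```

View pics/t_w_p.png

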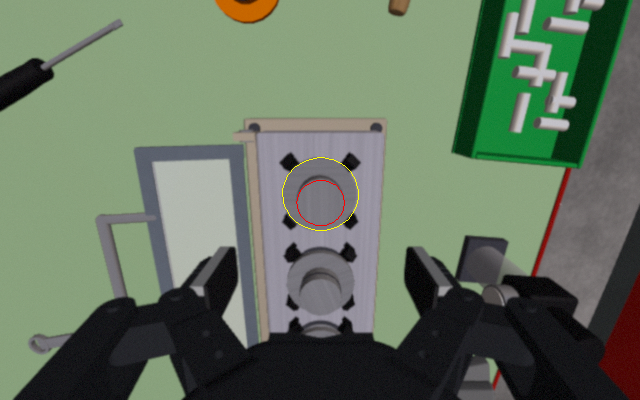

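>>> send_rows(plan=[{"x":-27,"y":-30,"z":-8,"turn":0,"grip":1},{"x":-27,"y":-30,"z":-8,"turn":0,"grip":1},{"x":-27,"y":-30,"z":-8,"turn":0,"grip":1},{"x":-27,"y":-30,"z":-8,"turn":0,"grip":1},{"x":-27,"y":-30,"z":-6,"turn":0,"grip":1}])

```text
time_s: 27.65
ee_pos: [0.5072, 0.2069, 0.1984]
eef_rot: [0.999, 0.041, -0.002, 0.0]
contact_force: [-0.5, 0.9, -0.0]
finger_gap: 0.0853
```

>>> send_rows(plan=[{"x":-27,"y":-30,"z":0,"turn":0,"grip":1},{"x":-27,"y":-30,"z":0,"turn":0,"grip":1},{"x":-28,"y":-30,"z":0,"turn":0,"grip":1},{"x":0,"y":0,"z":0,"turn":0,"grip":1},{"x":0,"y":0,"z":0,"turn":0,"grip":1}])

```text
time_s: 28.15
ee_pos: [0.4191, 0.2891, 0.1985]
eef_rot: [0.999, 0.043, -0.001, 0.001]
contact_force: [-0.5, 0.2, -0.2]
finger_gap: 0.0855
```

```bash
python3 -c "
from h import *
grab('wrist','u_w')
go()"
```

```text
t 28.2 pos [0.4201 0.2887 0.1988] th 4.8 tilt 0.14 F [0.3 0.5 0.6] gap 0.0849
 shift [0. 0. 0.] dist 0 turn None
```

View pics/u_w.png

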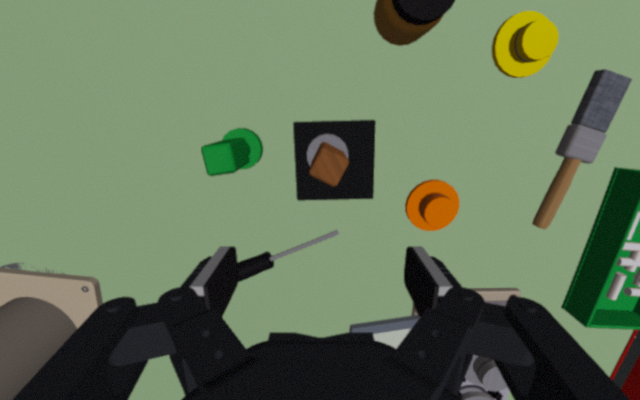

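```bash
python3 -c "
from h import *
crop('u_w',285,110,100,100,7,'u_c',10)"
```

```text
(no output)
```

View pics/u_c.png

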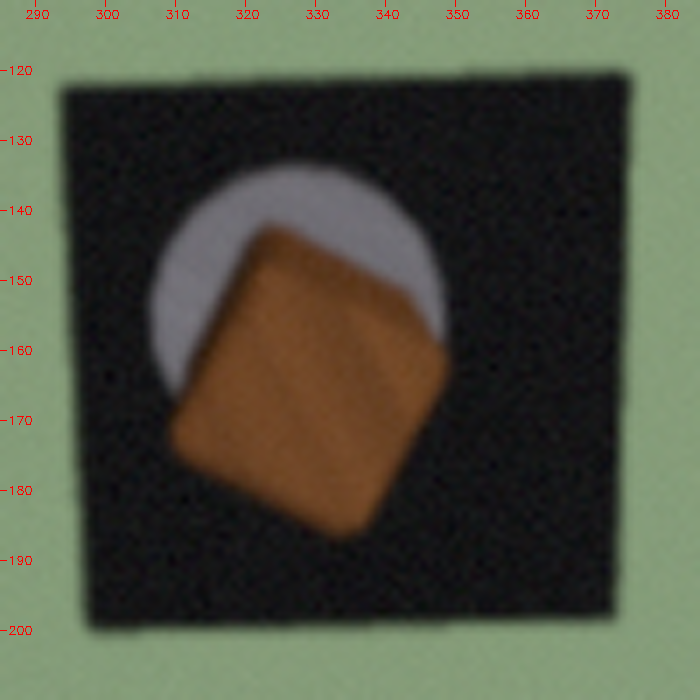

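```bash
python3 -c "
from h import *
c=cam('u_w');s=cam('b_scene')
g=lambda x,y:(285+x/7,110+y/7)
w=lambda x,y,z:onz(c,*g(x,y),z)
print('top',w(309,400,.1),'foot',w(299,312,.02),'tri',tri((c,*g(309,400)),(s,398.2,174.4)))
for a,b in (((185,455),(330,535)),((370,520),(440,390)),((195,380),(250,250))):
  d=w(*b,.1)-w(*a,.1);print(np.degrees(np.arctan2(d[1],d[0]))%90)
print('pad',np.mean([w(*p,.006) for p in((62,88),(630,75),(613,618),(90,628))],axis=0))
go(.4245,.312,.2,-20)"
```

```text
top [0.42453066 0.31458383 0.1       ] foot [0.42495542 0.31474258 0.02      ] tri (array([0.42435877, 0.31404761, 0.09869425]), [np.float64(0.4), np.float64(0.4)])
65.39931305455289
68.06863876885065
71.78510049862349
pad [0.43515206 0.30456359 0.006     ]
t 28.2 pos [0.4201 0.2887 0.1988] th 4.8 tilt 0.14 F [0.3 0.5 0.6] gap 0.0849
 shift [  6.4 -22.8  -1.2] dist 24 turn 24.8
```

>>> send_rows(plan=[{"x":0,"y":0,"z":0,"turn":7,"grip":1},{"x":0,"y":0,"z":0,"turn":7,"grip":1},{"x":0,"y":0,"z":0,"turn":7,"grip":1},{"x":0,"y":0,"z":0,"turn":6,"grip":1},{"x":0,"y":0,"z":0,"turn":0,"grip":1}])

```text
time_s: 28.7
ee_pos: [0.4216, 0.2881, 0.1995]
eef_rot: [0.981, -0.194, -0.0, 0.0]
contact_force: [-0.3, 0.7, -0.5]
finger_gap: 0.0856
```

```bash
python3 -c "
from h import *
go(.4247,.3146,.12,-22.5)"
```

```text
t 28.7 pos [0.4216 0.2881 0.1995] th -22.35 tilt 0.07 F [-0.3  0.7 -0.5] gap 0.0856
 shift [ -7.2 -25.8  79.5] dist 84 turn 0.1
```

>>> send_rows(plan=[{"x":-7,"y":-26,"z":0,"turn":0,"grip":1},{"x":0,"y":0,"z":40,"turn":0,"grip":1},{"x":0,"y":0,"z":40,"turn":0,"grip":1},{"x":0,"y":0,"z":0,"turn":0,"grip":1},{"x":0,"y":0,"z":0,"turn":0,"grip":1}])

```text
time_s: 29.2
ee_pos: [0.4238, 0.3151, 0.1197]
eef_rot: [0.981, -0.193, -0.001, 0.001]
contact_force: [0.4, 0.9, 2.0]
finger_gap: 0.0853
```

```bash
python3 -c "
from h import *
grab('wrist','v_w')
go(.4247,.3146,.036,-22.5)"
```

```text
t 29.25 pos [0.4252 0.316  0.1213] th -22.23 tilt 0.06 F [1.7 0.  0.6] gap 0.0858
 shift [ 0.   1.5 85.3] dist 85 turn 0.3
```

View pics/v_w.png

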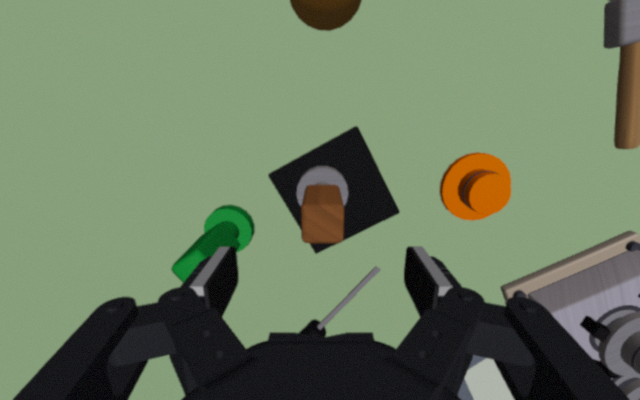

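```bash
python3 -c "
from h import *
c=cam('v_w')
print(onz(c,229,228,.014), onz(cam('p_t'),140+300/4,160+511/4,.014))
print(onz(c,327,358,.02))"
```

```text
[0.32226101 0.31435188 0.014     ] [0.31856529 0.30996311 0.014     ]
[0.35427466 0.12646527 0.02      ]
```

>>> send_rows(plan=[{"x":0,"y":0,"z":0,"turn":0,"grip":0.65},{"x":0,"y":1,"z":0,"turn":0,"grip":0.65},{"x":0,"y":0,"z":30,"turn":0,"grip":0.65},{"x":0,"y":0,"z":30,"turn":0,"grip":0.65},{"x":0,"y":0,"z":0,"turn":0,"grip":0.65}])

```text
time_s: 29.75
ee_pos: [0.421, 0.3135, 0.0578]
eef_rot: [0.981, -0.193, -0.002, 0.002]
contact_force: [-1.0, -0.7, -0.4]
finger_gap: 0.0558
```

>>> send_rows(plan=[{"x":0,"y":0,"z":0,"turn":0,"grip":0.65},{"x":0,"y":0,"z":0,"turn":0,"grip":0.65}])

```text
time_s: 29.95
ee_pos: [0.4252, 0.316, 0.0622]
eef_rot: [0.981, -0.193, 0.001, -0.001]
contact_force: [1.1, -0.1, 0.6]
finger_gap: 0.0558
```

```bash
python3 -c "
from h import *
grab('wrist','w_w')
go(.4247,.3146,.036,-22.5)"
```

```text
t 30.0 pos [0.4253 0.3161 0.0623] th -22.22 tilt 0.22 F [0.1 0.6 0.1] gap 0.0556
 shift [-0.1  1.7 26.3] dist 26 turn 0.3
```

View pics/w_w.png

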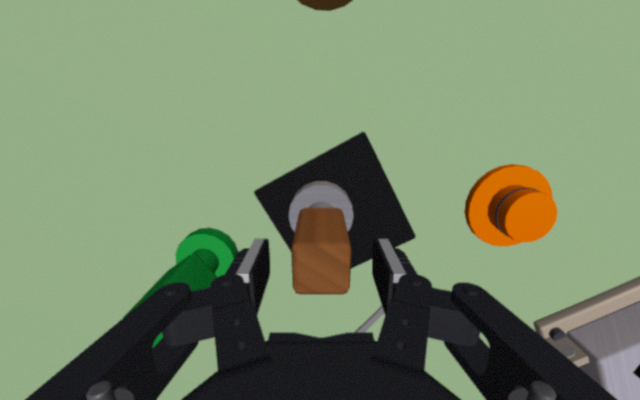

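>>> send_rows(plan=[{"x":0,"y":1.5,"z":14,"turn":0,"grip":0.65},{"x":0,"y":0,"z":12,"turn":0,"grip":0.65},{"x":0,"y":0,"z":0,"turn":0,"grip":0.65},{"x":0,"y":0,"z":0,"turn":0,"grip":0.25},{"x":0,"y":0,"z":0,"turn":0,"grip":0.2}], squeeze=100)

```text
time_s: 30.5
ee_pos: [0.4237, 0.314, 0.0349]
eef_rot: [0.981, -0.193, 0.001, -0.0]
contact_force: [-3.5, -0.1, 3.4]
finger_gap: 0.0292
```

>>> send_rows(plan=[{"x":0,"y":0,"z":0,"turn":0,"grip":0.1},{"x":0,"y":0,"z":0,"turn":0,"grip":0.1},{"x":0,"y":0,"z":0,"turn":0,"grip":0.1},{"x":0,"y":0,"z":0,"turn":0,"grip":0.1},{"x":0,"y":0,"z":0,"turn":0,"grip":0.1}], squeeze=100)

```text
time_s: 31.0
ee_pos: [0.4237, 0.314, 0.0349]
eef_rot: [0.981, -0.193, 0.001, -0.0]
contact_force: [0.3, 0.7, 4.6]
finger_gap: 0.029
```

```bash
python3 -c "
from h import *
grab('wrist','x_w')
go(.4247,.3146,.036,-22.5)"
```

```text
t 31.05 pos [0.4237 0.314  0.0349] th -22.23 tilt 0.08 F [ 0.4 -0.4  5.7] gap 0.029
 shift [ 0.7 -0.9 -1.1] dist 2 turn 0.3
```

View pics/x_w.png

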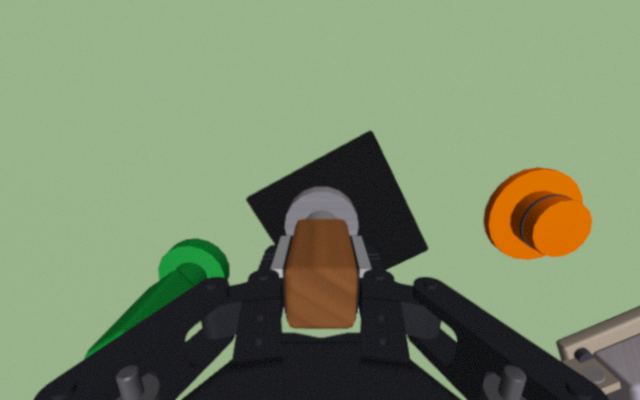

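>>> send_rows(plan=[{"x":0,"y":0,"z":-20,"turn":0,"grip":0.1},{"x":0,"y":0,"z":-40,"turn":0,"grip":0.1},{"x":0,"y":0,"z":-45,"turn":0,"grip":0.1},{"x":0,"y":0,"z":-45,"turn":0,"grip":0.1},{"x":0,"y":0,"z":-15,"turn":0,"grip":0.1}])

```text
time_s: 31.55
ee_pos: [0.4251, 0.315, 0.2035]
eef_rot: [0.981, -0.193, 0.002, -0.002]
contact_force: [0.9, 0.7, -2.7]
finger_gap: 0.0292
```

>>> send_rows(plan=[{"x":0,"y":0,"z":0,"turn":0,"grip":0.1},{"x":0,"y":0,"z":0,"turn":0,"grip":0.1}])

```text
time_s: 31.75
ee_pos: [0.422, 0.3131, 0.1976]
eef_rot: [0.981, -0.193, -0.001, 0.001]
contact_force: [0.5, 0.6, -3.8]
finger_gap: 0.029
```

```bash
python3 -c "
from h import *
grab('wrist','y_w');grab('scene','y_s')
crop('y_s',330,120,150,120,5,'y_sc',10)
go(.6577,.0683,.2)"
```

```text
t 31.85 pos [0.4212 0.3126 0.1963] th -22.23 tilt 0.31 F [-0.1  0.  -3.4] gap 0.0289
 shift [311.4 136.7  -4.1] dist 340 turn None
```

View pics/y_w.png

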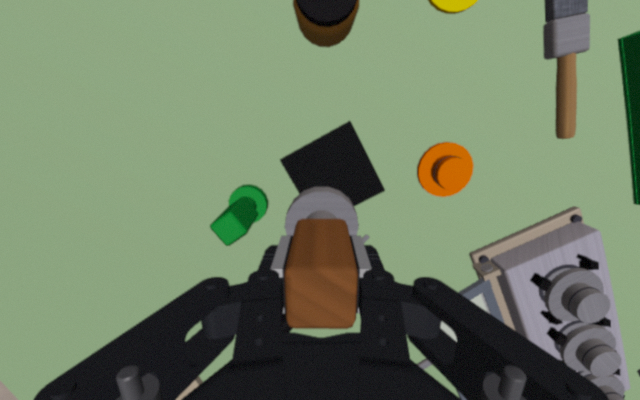

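View pics/y_sc.png

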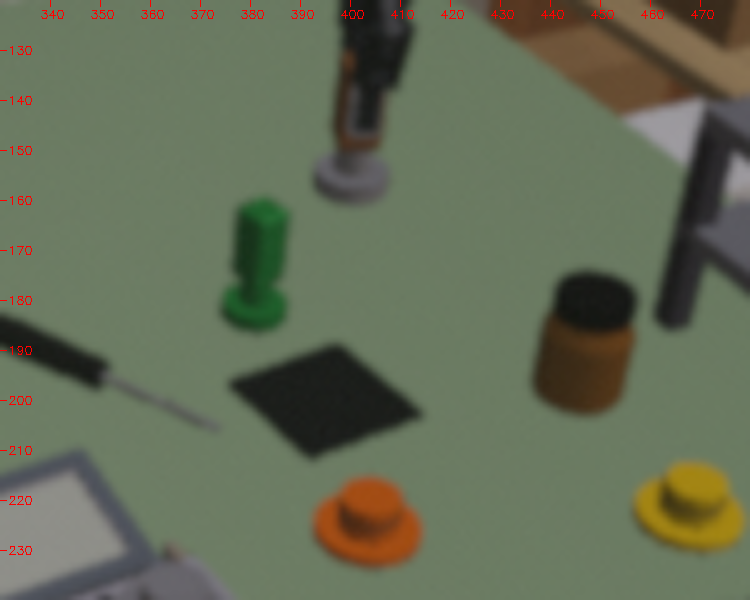

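>>> send_rows(plan=[{"x":34,"y":15,"z":0,"turn":0,"grip":0.1},{"x":34,"y":15,"z":0,"turn":0,"grip":0.1},{"x":34,"y":15,"z":0,"turn":0,"grip":0.1},{"x":34,"y":15,"z":0,"turn":0,"grip":0.1},{"x":34,"y":15,"z":0,"turn":0,"grip":0.1}])

```text
time_s: 32.35
ee_pos: [0.5513, 0.1785, 0.1965]
eef_rot: [0.981, -0.193, -0.002, 0.001]
contact_force: [-0.0, 0.8, -4.0]
finger_gap: 0.0288
```

>>> send_rows(plan=[{"x":34,"y":15,"z":0,"turn":0,"grip":0.1},{"x":34,"y":15,"z":0,"turn":0,"grip":0.1},{"x":34,"y":15,"z":0,"turn":0,"grip":0.1},{"x":36,"y":15,"z":0,"turn":0,"grip":0.1},{"x":0,"y":0,"z":0,"turn":0,"grip":0.1}])

```text
time_s: 32.85
ee_pos: [0.6594, 0.0683, 0.1959]
eef_rot: [0.981, -0.195, -0.001, 0.001]
contact_force: [0.4, 0.6, -3.3]
finger_gap: 0.0291
```

>>> send_rows(plan=[{"x":0,"y":0,"z":0,"turn":0,"grip":0.1},{"x":0,"y":0,"z":0,"turn":0,"grip":0.1}])

```text
time_s: 33.05
ee_pos: [0.6554, 0.0727, 0.1972]
eef_rot: [0.981, -0.193, -0.002, 0.0]
contact_force: [0.5, 0.4, -3.7]
finger_gap: 0.0289
```

```bash
python3 -c "
from h import *
grab('wrist','z_w')
go(.6577,.0683,.14)"
```

```text
t 33.1 pos [0.6555 0.073  0.1978] th -22.18 tilt 0.18 F [ 0.2  0.5 -3.7] gap 0.029
 shift [ 4.   3.5 57.8] dist 58 turn None
```

View pics/z_w.png

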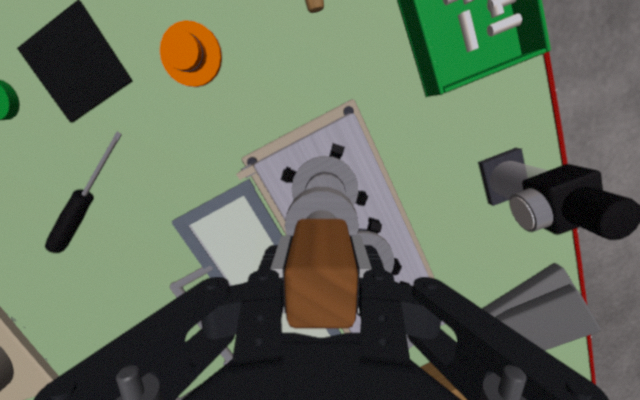

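Centre over the seat and descend to just above contact.

>>> send_rows(plan=[{"x":4,"y":3.5,"z":0,"turn":0,"grip":0.1},{"x":0,"y":0,"z":25,"turn":0,"grip":0.1},{"x":0,"y":0,"z":30,"turn":0,"grip":0.1},{"x":0,"y":0,"z":0,"turn":0,"grip":0.1},{"x":0,"y":0,"z":0,"turn":0,"grip":0.1}])

```text
time_s: 33.6
ee_pos: [0.6585, 0.0678, 0.1439]
eef_rot: [0.981, -0.192, -0.001, 0.0]
contact_force: [0.6, -0.1, -2.4]
finger_gap: 0.029
```

```bash
python3 -c "
from h import *
go(.6577,.0683,.126)"
```

```text
t 33.6 pos [0.6585 0.0678 0.1439] th -22.19 tilt 0.11 F [ 0.6 -0.1 -2.4] gap 0.029
 shift [-0.9 -0.2 17.9] dist 18 turn None
```

>>> send_rows(plan=[{"x":-0.5,"y":0,"z":8,"turn":0,"grip":0.1},{"x":0,"y":0,"z":8,"turn":0,"grip":0.1},{"x":0,"y":0,"z":2,"turn":0,"grip":0.1},{"x":0,"y":0,"z":2,"turn":0,"grip":0.1},{"x":0,"y":0,"z":0,"turn":0,"grip":0.1}])

```text
time_s: 34.1
ee_pos: [0.6593, 0.0675, 0.1253]
eef_rot: [0.981, -0.193, 0.0, 0.0]
contact_force: [-1.9, -0.4, 2.7]
finger_gap: 0.0287
```

>>> send_rows(plan=[{"x":0,"y":0,"z":2,"turn":0,"grip":0.1},{"x":0,"y":0,"z":2,"turn":0,"grip":0.1},{"x":0,"y":0,"z":2,"turn":0,"grip":0.1}])

```text
time_s: 34.4
ee_pos: [0.6609, 0.0676, 0.1223]
eef_rot: [0.981, -0.193, 0.002, -0.0]
contact_force: [-4.5, -0.1, 16.1]
finger_gap: 0.0289
```

>>> send_rows(plan=[{"x":0,"y":0,"z":2,"turn":0,"grip":0.1},{"x":0,"y":0,"z":2,"turn":0,"grip":0.1},{"x":0,"y":0,"z":2,"turn":0,"grip":0.1}])

```text
time_s: 34.7
ee_pos: [0.6597, 0.0677, 0.1126]
eef_rot: [0.981, -0.193, 0.001, -0.0]
contact_force: [-0.1, 0.6, -2.9]
finger_gap: 0.0288
```

```bash
python3 -c "
from h import *
go(.6577,.0683,.111)"
```

```text
t 34.7 pos [0.6597 0.0677 0.1126] th -22.23 tilt 0.1 F [-0.1  0.6 -2.9] gap 0.0288
 shift [-2.1  0.2  1.6] dist 3 turn None
```

It snapped through at about 16–20 N. I'll press on lightly to confirm it is home.

>>> send_rows(plan=[{"x":-1,"y":0,"z":2,"turn":0,"grip":0.1},{"x":0,"y":0,"z":3,"turn":0,"grip":0.1},{"x":0,"y":0,"z":3,"turn":0,"grip":0.1},{"x":0,"y":0,"z":3,"turn":0,"grip":0.1},{"x":0,"y":0,"z":0,"turn":0,"grip":0.1}])

```text
time_s: 35.2
ee_pos: [0.6594, 0.0679, 0.1108]
eef_rot: [0.981, -0.193, 0.002, -0.0]
contact_force: [-13.5, -2.1, 40.8]
finger_gap: 0.029
```

>>> send_rows(plan=[{"x":0,"y":0,"z":4,"turn":0,"grip":0.1},{"x":0,"y":0,"z":4,"turn":0,"grip":0.1}])

```text
time_s: 35.4
ee_pos: [0.6602, 0.0679, 0.1105]
eef_rot: [0.981, -0.193, 0.004, -0.001]
contact_force: [-30.1, -3.0, 87.2]
finger_gap: 0.0291
```

>>> send_rows(plan=[{"x":0,"y":0,"z":-15,"turn":0,"grip":0.1},{"x":0,"y":0,"z":-20,"turn":0,"grip":0.1},{"x":0,"y":0,"z":-25,"turn":0,"grip":0.1},{"x":0,"y":0,"z":-10,"turn":0,"grip":0.1},{"x":0,"y":0,"z":0,"turn":0,"grip":0.1}])

```text
time_s: 35.9
ee_pos: [0.6592, 0.0681, 0.164]
eef_rot: [0.981, -0.193, 0.001, -0.0]
contact_force: [1.0, -0.6, -3.6]
finger_gap: 0.0289
```

```bash
python3 -c "
from h import *
grab('scene','aa_s')
crop('aa_s',260,150,150,120,5,'aa_sc',10)
go(.6658,-.0258,.145)"
```

```text
t 35.95 pos [0.6582 0.0681 0.1625] th -22.23 tilt 0.01 F [ 0.4  0.4 -3.7] gap 0.029
 shift [42.6 84.  17.5] dist 96 turn None
```

View pics/aa_sc.png

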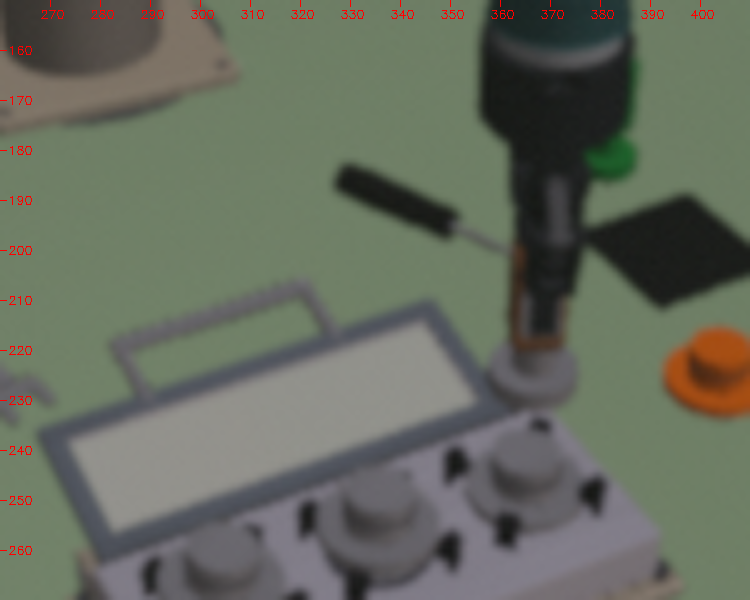

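>>> send_rows(plan=[{"x":14,"y":28,"z":0,"turn":0,"grip":0.1},{"x":14,"y":28,"z":0,"turn":0,"grip":0.1},{"x":14.5,"y":28,"z":5,"turn":0,"grip":0.1},{"x":0,"y":0,"z":15,"turn":0,"grip":0.1},{"x":0,"y":0,"z":0,"turn":0,"grip":0.1}])

```text
time_s: 36.45
ee_pos: [0.6624, -0.026, 0.1383]
eef_rot: [0.981, -0.194, -0.004, -0.0]
contact_force: [-0.8, 0.7, -3.4]
finger_gap: 0.0288
```

>>> send_rows(plan=[{"x":0,"y":0,"z":0,"turn":0,"grip":0.1},{"x":0,"y":0,"z":0,"turn":0,"grip":0.1}])

```text
time_s: 36.65
ee_pos: [0.6654, -0.0248, 0.1427]
eef_rot: [0.981, -0.192, -0.0, -0.0]
contact_force: [-0.8, 0.1, -2.8]
finger_gap: 0.029
```

```bash
python3 -c "
from h import *
go(.6658,-.0258,.126)"
```

```text
t 36.65 pos [ 0.6654 -0.0248  0.1427] th -22.16 tilt 0.06 F [-0.8  0.1 -2.8] gap 0.029
 shift [ 0.8  0.8 16.7] dist 17 turn None
```

>>> send_rows(plan=[{"x":0.5,"y":0.5,"z":8,"turn":0,"grip":0.1},{"x":0,"y":0,"z":8,"turn":0,"grip":0.1},{"x":0,"y":0,"z":3,"turn":0,"grip":0.1},{"x":0,"y":0,"z":3,"turn":0,"grip":0.1},{"x":0,"y":0,"z":2,"turn":0,"grip":0.1}])

```text
time_s: 37.15
ee_pos: [0.6674, -0.0263, 0.1229]
eef_rot: [0.981, -0.193, 0.002, -0.0]
contact_force: [-3.1, 0.7, 14.4]
finger_gap: 0.0291
```

>>> send_rows(plan=[{"x":0,"y":0,"z":2,"turn":0,"grip":0.1},{"x":0,"y":0,"z":2,"turn":0,"grip":0.1},{"x":0,"y":0,"z":2,"turn":0,"grip":0.1},{"x":0,"y":0,"z":1,"turn":0,"grip":0.1},{"x":0,"y":0,"z":0,"turn":0,"grip":0.1}])

```text
time_s: 37.65
ee_pos: [0.6648, -0.0263, 0.1109]
eef_rot: [0.981, -0.193, -0.001, 0.0]
contact_force: [-0.7, -0.2, -3.3]
finger_gap: 0.0286
```

>>> send_rows(plan=[{"x":0,"y":0,"z":2,"turn":0,"grip":0.1},{"x":0,"y":0,"z":2,"turn":0,"grip":0.1}])

```text
time_s: 37.85
ee_pos: [0.6649, -0.0263, 0.1107]
eef_rot: [0.981, -0.193, -0.001, 0.0]
contact_force: [-8.7, 1.1, 22.6]
finger_gap: 0.0286
```

Snapped home, with a hard stop at z=0.1107. One more small press, then lift and go to seat1.

>>> send_rows(plan=[{"x":0,"y":0,"z":2,"turn":0,"grip":0.1},{"x":0,"y":0,"z":0,"turn":0,"grip":0.1}])

```text
time_s: 38.05
ee_pos: [0.6649, -0.0263, 0.1107]
eef_rot: [0.981, -0.193, -0.0, 0.0]
contact_force: [-10.4, 0.4, 20.6]
finger_gap: 0.0289
```

>>> send_rows(plan=[{"x":0,"y":0,"z":-10,"turn":0,"grip":0.1},{"x":0,"y":0,"z":-20,"turn":0,"grip":0.1},{"x":0,"y":0,"z":-25,"turn":0,"grip":0.1},{"x":0,"y":0,"z":-5,"turn":0,"grip":0.1},{"x":0,"y":0,"z":0,"turn":0,"grip":0.1}])

```text
time_s: 38.55
ee_pos: [0.6666, -0.0266, 0.1664]
eef_rot: [0.981, -0.193, 0.001, -0.0]
contact_force: [0.0, -0.6, -3.5]
finger_gap: 0.0287
```

```bash
python3 -c "
from h import *
go(.6739,-.1211,.145)"
```

```text
t 38.55 pos [ 0.6666 -0.0266  0.1664] th -22.23 tilt 0.08 F [ 0.  -0.6 -3.5] gap 0.0287
 shift [42.5 84.7 21.4] dist 97 turn None
```

>>> send_rows(plan=[{"x":14,"y":28,"z":0,"turn":0,"grip":0.1},{"x":14,"y":28,"z":0,"turn":0,"grip":0.1},{"x":15,"y":28,"z":5,"turn":0,"grip":0.1},{"x":0,"y":0,"z":16,"turn":0,"grip":0.1},{"x":0,"y":0,"z":0,"turn":0,"grip":0.1}])

```text
time_s: 39.05
ee_pos: [0.6707, -0.1203, 0.1401]
eef_rot: [0.981, -0.194, -0.004, -0.001]
contact_force: [-0.7, -0.0, -3.5]
finger_gap: 0.0289
```

>>> send_rows(plan=[{"x":0,"y":0,"z":0,"turn":0,"grip":0.1},{"x":0,"y":0,"z":0,"turn":0,"grip":0.1}])

```text
time_s: 39.25
ee_pos: [0.6737, -0.1194, 0.1448]
eef_rot: [0.981, -0.192, -0.001, -0.0]
contact_force: [0.0, 0.5, -2.8]
finger_gap: 0.0289
```

```bash
python3 -c "
from h import *
grab('scene','ab_s')
crop('ab_s',240,180,160,120,5,'ab_sc',10)
go(.6739,-.1211,.126)"
```

```text
t 39.3 pos [ 0.6741 -0.1195  0.1454] th -22.16 tilt 0.01 F [-0.1  0.4 -3.2] gap 0.0293
 shift [ 0.4  1.6 19.4] dist 19 turn None
```

View pics/ab_sc.png

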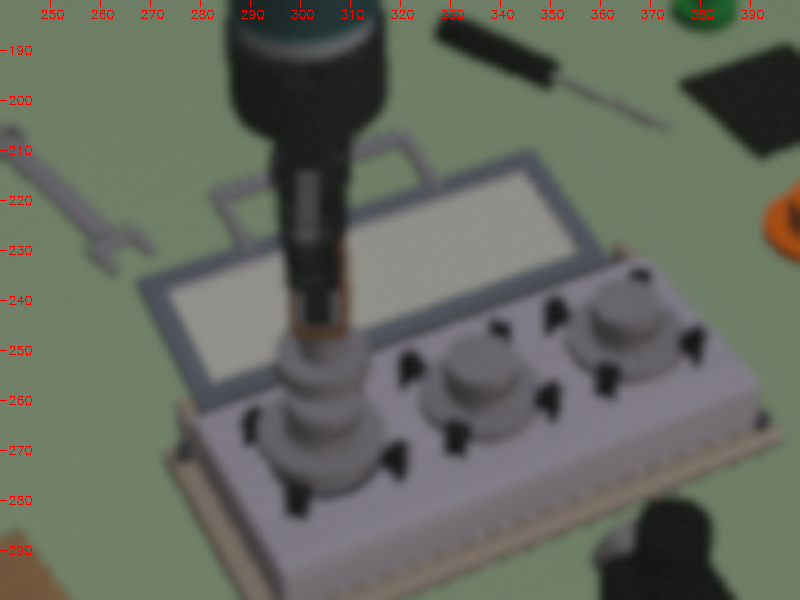

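Covers on seats 2 and 3 are home. Pressing seat1.

>>> send_rows(plan=[{"x":0,"y":1,"z":9,"turn":0,"grip":0.1},{"x":0,"y":0,"z":9,"turn":0,"grip":0.1},{"x":0,"y":0,"z":3,"turn":0,"grip":0.1},{"x":0,"y":0,"z":3,"turn":0,"grip":0.1},{"x":0,"y":0,"z":2,"turn":0,"grip":0.1}])

```text
time_s: 39.8
ee_pos: [0.675, -0.1221, 0.1228]
eef_rot: [0.981, -0.193, 0.002, 0.001]
contact_force: [-3.6, 0.2, 15.3]
finger_gap: 0.029
```

>>> send_rows(plan=[{"x":0,"y":0,"z":2,"turn":0,"grip":0.1},{"x":0,"y":0,"z":2,"turn":0,"grip":0.1},{"x":0,"y":0,"z":2,"turn":0,"grip":0.1},{"x":0,"y":0,"z":1,"turn":0,"grip":0.1},{"x":0,"y":0,"z":0,"turn":0,"grip":0.1}])

```text
time_s: 40.3
ee_pos: [0.6725, -0.1211, 0.1108]
eef_rot: [0.981, -0.193, -0.001, -0.0]
contact_force: [0.3, -0.9, 0.4]
finger_gap: 0.029
```

>>> send_rows(plan=[{"x":0,"y":0,"z":2,"turn":0,"grip":0.1},{"x":0,"y":0,"z":2,"turn":0,"grip":0.1}])

```text
time_s: 40.5
ee_pos: [0.6726, -0.1212, 0.1107]
eef_rot: [0.981, -0.193, -0.001, -0.0]
contact_force: [-9.1, 2.5, 20.8]
finger_gap: 0.0287
```

>>> send_rows(plan=[{"x":0,"y":0,"z":-10,"turn":0,"grip":0.1},{"x":0,"y":0,"z":-25,"turn":0,"grip":0.1},{"x":0,"y":0,"z":-40,"turn":0,"grip":0.1},{"x":0,"y":0,"z":-25,"turn":0,"grip":0.1},{"x":0,"y":0,"z":0,"turn":0,"grip":0.1}])

```text
time_s: 41.0
ee_pos: [0.6765, -0.1222, 0.2126]
eef_rot: [0.981, -0.193, 0.004, 0.0]
contact_force: [0.6, 0.5, -2.8]
finger_gap: 0.0289
```

```bash
python3 -c "
from h import *
grab('scene','ac_s')
crop('ac_s',240,180,160,120,5,'ac_sc',10)
go(.435,.3046,.2)"
```

```text
t 41.05 pos [ 0.6749 -0.1218  0.2096] th -22.23 tilt 0.22 F [-0.6 -0.2 -4.2] gap 0.0288
 shift [-383.5 -303.9    8.3] dist 489 turn None
```

View pics/ac_sc.png

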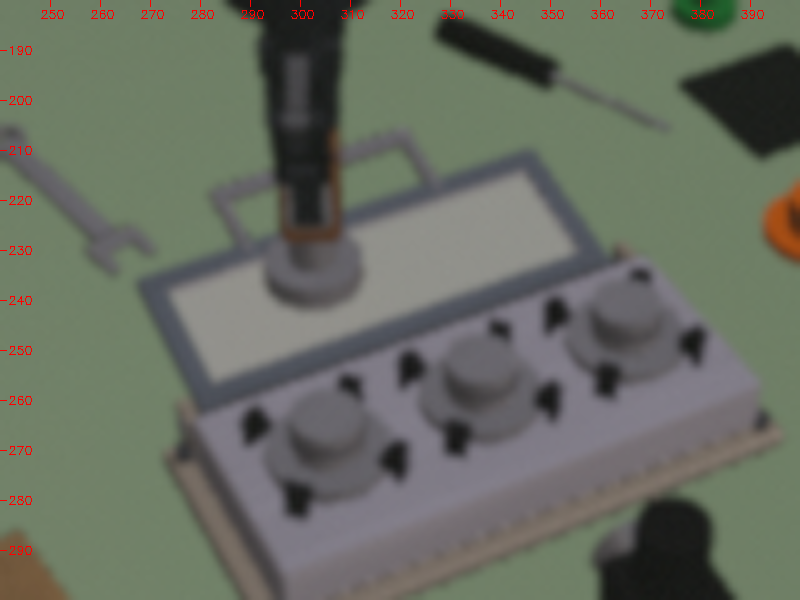

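All three covers are home and look alike. Taking the tool back to its pad.

>>> send_rows(plan=[{"x":-32,"y":-25,"z":0,"turn":0,"grip":0.1},{"x":-32,"y":-25,"z":0,"turn":0,"grip":0.1},{"x":-32,"y":-25,"z":0,"turn":0,"grip":0.1},{"x":-32,"y":-25,"z":0,"turn":0,"grip":0.1},{"x":-32,"y":-25,"z":0,"turn":0,"grip":0.1}])

```text
time_s: 41.55
ee_pos: [0.5697, 0.056, 0.2046]
eef_rot: [0.981, -0.193, -0.003, 0.0]
contact_force: [1.2, 1.0, -2.6]
finger_gap: 0.0287
```

>>> send_rows(plan=[{"x":-32,"y":-25,"z":0,"turn":0,"grip":0.1},{"x":-32,"y":-25,"z":0,"turn":0,"grip":0.1},{"x":-32,"y":-25,"z":0,"turn":0,"grip":0.1},{"x":-32,"y":-25,"z":0,"turn":0,"grip":0.1},{"x":-32,"y":-25,"z":0,"turn":0,"grip":0.1}])

```text
time_s: 42.05
ee_pos: [0.4689, 0.2316, 0.2049]
eef_rot: [0.981, -0.193, -0.002, 0.001]
contact_force: [0.6, 0.5, -3.3]
finger_gap: 0.029
```

```bash
python3 -c "
from h import *
go(.435,.3046,.2)"
```

```text
t 42.05 pos [0.4689 0.2316 0.2049] th -22.24 tilt 0.3 F [ 0.6  0.5 -3.3] gap 0.029
 shift [-59.  -54.7   5. ] dist 81 turn None
```

>>> send_rows(plan=[{"x":-29,"y":-27,"z":0,"turn":0,"grip":0.1},{"x":-26,"y":-24,"z":0,"turn":0,"grip":0.1},{"x":0,"y":0,"z":0,"turn":0,"grip":0.1},{"x":0,"y":0,"z":0,"turn":0,"grip":0.1},{"x":0,"y":0,"z":0,"turn":0,"grip":0.1}])

```text
time_s: 42.55
ee_pos: [0.4396, 0.298, 0.2064]
eef_rot: [0.981, -0.193, -0.001, 0.001]
contact_force: [-0.1, 0.5, -3.0]
finger_gap: 0.0291
```

```bash
python3 -c "
from h import *
grab('wrist','ad_w')
go(.435,.3046,.05)"
```

```text
t 42.6 pos [0.44   0.2979 0.2068] th -22.3 tilt 0.14 F [-0.1 -0.1 -2.2] gap 0.0288
 shift [ -7.   -4.6 156.8] dist 157 turn None
```

View pics/ad_w.png

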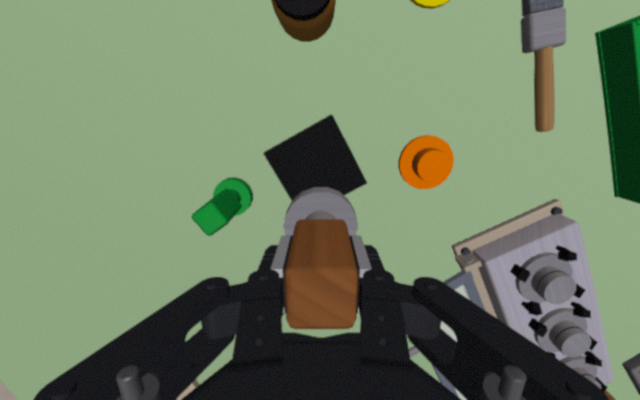

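>>> send_rows(plan=[{"x":-7,"y":-4.5,"z":30,"turn":0,"grip":0.1},{"x":0,"y":0,"z":40,"turn":0,"grip":0.1},{"x":0,"y":0,"z":40,"turn":0,"grip":0.1},{"x":0,"y":0,"z":35,"turn":0,"grip":0.1},{"x":0,"y":0,"z":0,"turn":0,"grip":0.1}])

```text
time_s: 43.1
ee_pos: [0.4309, 0.302, 0.0578]
eef_rot: [0.981, -0.194, -0.005, 0.004]
contact_force: [-0.6, -1.0, -3.6]
finger_gap: 0.0291
```

>>> send_rows(plan=[{"x":0,"y":0,"z":0,"turn":0,"grip":0.1},{"x":0,"y":0,"z":0,"turn":0,"grip":0.1}])

```text
time_s: 43.3
ee_pos: [0.4379, 0.3065, 0.0655]
eef_rot: [0.981, -0.193, 0.002, -0.001]
contact_force: [0.0, 0.1, -2.3]
finger_gap: 0.0291
```

```bash
python3 -c "
from h import *
go(.435,.3046,.035)"
```

```text
t 43.3 pos [0.4379 0.3065 0.0655] th -22.28 tilt 0.24 F [ 0.   0.1 -2.3] gap 0.0291
 shift [-2.   3.  30.4] dist 31 turn None
```

>>> send_rows(plan=[{"x":-2,"y":3,"z":12,"turn":0,"grip":0.1},{"x":0,"y":0,"z":10,"turn":0,"grip":0.1},{"x":0,"y":0,"z":4,"turn":0,"grip":0.1},{"x":0,"y":0,"z":0,"turn":0,"grip":0.1},{"x":0,"y":0,"z":0,"turn":0,"grip":0.1}])

```text
time_s: 43.8
ee_pos: [0.4325, 0.3039, 0.0371]
eef_rot: [0.981, -0.193, -0.0, 0.0]
contact_force: [-0.6, 0.8, -2.8]
finger_gap: 0.0289
```

>>> send_rows(plan=[{"x":0,"y":0,"z":2,"turn":0,"grip":0.1},{"x":0,"y":0,"z":2,"turn":0,"grip":0.1},{"x":0,"y":0,"z":0,"turn":0,"grip":0.1}])

```text
time_s: 44.1
ee_pos: [0.4332, 0.3043, 0.0347]
eef_rot: [0.981, -0.193, 0.0, -0.0]
contact_force: [-2.3, -1.1, 4.6]
finger_gap: 0.0287
```

```bash
python3 -c "
from h import *
go(.435,.3046,.035)"
```

```text
t 44.1 pos [0.4332 0.3043 0.0347] th -22.22 tilt 0.07 F [-2.3 -1.1  4.6] gap 0.0287
 shift [ 1.6 -1.  -0.3] dist 2 turn None
```

Contact with the pad (z=0.0347, +4.6 N). Release with a modest opening and lift.

>>> send_rows(plan=[{"x":0,"y":0,"z":0,"turn":0,"grip":0.5},{"x":0,"y":0,"z":0,"turn":0,"grip":0.65},{"x":0,"y":0,"z":0,"turn":0,"grip":0.65},{"x":0,"y":0,"z":0,"turn":0,"grip":0.65},{"x":0,"y":0,"z":-15,"turn":0,"grip":0.65}])

```text
time_s: 44.6
ee_pos: [0.4307, 0.3029, 0.0465]
eef_rot: [0.981, -0.193, -0.002, 0.001]
contact_force: [0.8, -0.4, -0.5]
finger_gap: 0.0554
```

>>> send_rows(plan=[{"x":0,"y":0,"z":-30,"turn":0,"grip":0.65},{"x":0,"y":0,"z":-40,"turn":0,"grip":0.65},{"x":0,"y":0,"z":-40,"turn":0,"grip":0.65},{"x":0,"y":0,"z":-30,"turn":0,"grip":0.65},{"x":0,"y":0,"z":0,"turn":0,"grip":0.65}])

```text
time_s: 45.1
ee_pos: [0.4361, 0.3058, 0.1936]
eef_rot: [0.981, -0.193, 0.004, -0.003]
contact_force: [0.5, 0.1, 0.1]
finger_gap: 0.0558
```

```bash
python3 -c "
from h import *
grab('wrist','ae_w');grab('scene','ae_s')
crop('ae_s',330,120,150,120,5,'ae_sc',10)
go(.4424,-.0449,.2,4.8)"
```

```text
t 45.2 pos [0.4331 0.3042 0.1889] th -22.23 tilt 0.11 F [-1.3 -0.3 -0.5] gap 0.0557
 shift [140.7 319.6 -11.4] dist 349 turn -27.0
```

View pics/ae_w.png

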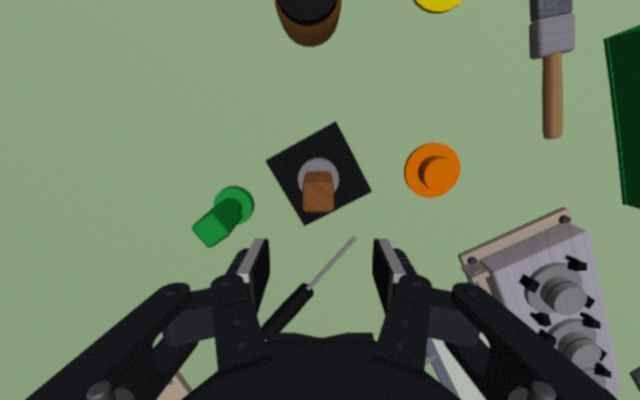

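View pics/ae_sc.png

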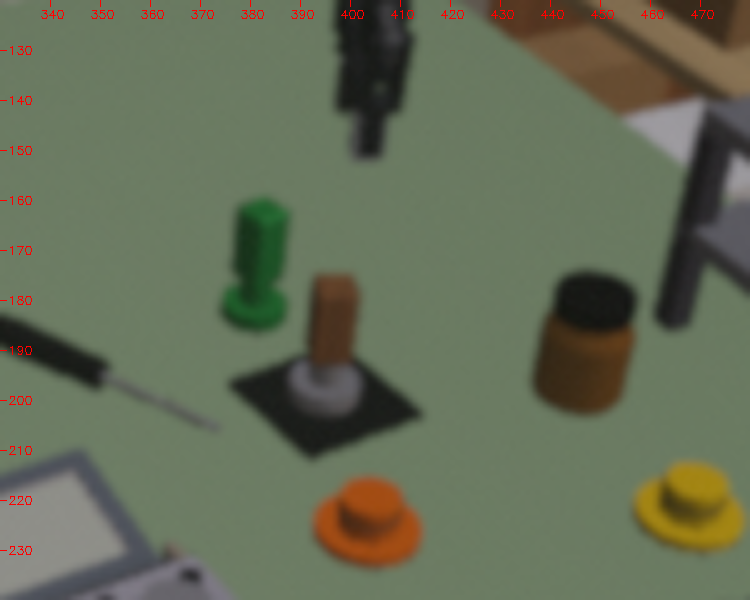

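>>> send_rows(plan=[{"x":0,"y":0,"z":-10,"turn":-7,"grip":0.65},{"x":0,"y":0,"z":0,"turn":-7,"grip":0.65},{"x":0,"y":0,"z":0,"turn":-7,"grip":0.65},{"x":0,"y":0,"z":0,"turn":-6,"grip":0.65},{"x":0,"y":0,"z":0,"turn":0,"grip":0.65}])

```text
time_s: 45.7
ee_pos: [0.4312, 0.3031, 0.1959]
eef_rot: [0.999, 0.042, -0.002, 0.001]
contact_force: [-0.1, 0.3, -0.3]
finger_gap: 0.0553
```

```bash
python3 -c "
from h import *
go(.443,-.044,.2,4.8)"
```

```text
t 45.7 pos [0.4312 0.3031 0.1959] th 4.76 tilt 0.24 F [-0.1  0.3 -0.3] gap 0.0553
 shift [-17.  346.9  -3.4] dist 347 turn -0.0
```

>>> send_rows(plan=[{"x":-2,"y":35,"z":0,"turn":0,"grip":0.65},{"x":-2,"y":35,"z":0,"turn":0,"grip":0.65},{"x":-2,"y":35,"z":0,"turn":0,"grip":0.65},{"x":-2,"y":35,"z":0,"turn":0,"grip":0.65},{"x":-2,"y":35,"z":0,"turn":0,"grip":0.65}])

```text
time_s: 46.2
ee_pos: [0.436, 0.1273, 0.1968]
eef_rot: [0.999, 0.041, -0.001, 0.0]
contact_force: [0.6, 0.5, -0.0]
finger_gap: 0.0558
```

>>> send_rows(plan=[{"x":-2,"y":35,"z":0,"turn":0,"grip":0.65},{"x":-2,"y":35,"z":0,"turn":0,"grip":0.65},{"x":-2,"y":35,"z":0,"turn":0,"grip":0.65},{"x":-1,"y":35,"z":0,"turn":0,"grip":0.65},{"x":0,"y":32,"z":0,"turn":0,"grip":0.65}])

```text
time_s: 46.7
ee_pos: [0.4433, -0.0447, 0.1969]
eef_rot: [0.999, 0.04, -0.001, -0.0]
contact_force: [-0.7, 0.6, -0.7]
finger_gap: 0.0553
```

>>> send_rows(plan=[{"x":0,"y":0,"z":0,"turn":0,"grip":0.5},{"x":0,"y":0,"z":0,"turn":0,"grip":0.5},{"x":0,"y":0,"z":0,"turn":0,"grip":0.5}])

```text
time_s: 47.0
ee_pos: [0.4438, -0.0425, 0.1974]
eef_rot: [0.999, 0.041, -0.001, -0.0]
contact_force: [-0.8, 0.7, 1.1]
finger_gap: 0.0427
```

```bash
python3 -c "
from h import *
grab('wrist','af_w')
go(.443,-.044,.09,4.8)"
```

```text
t 47.05 pos [ 0.4439 -0.0424  0.1976] th 4.8 tilt 0.08 F [-0.1  0.  -0.2] gap 0.0428
 shift [ -0.9   1.6 107.6] dist 108 turn 0.0
```

View pics/af_w.png

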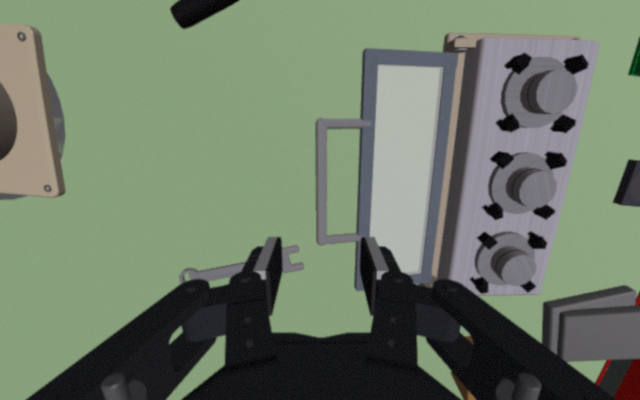

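>>> send_rows(plan=[{"x":0,"y":0,"z":40,"turn":0,"grip":0.5},{"x":0,"y":0,"z":40,"turn":0,"grip":0.5},{"x":0,"y":0,"z":30,"turn":0,"grip":0.5},{"x":0,"y":0,"z":0,"turn":0,"grip":0.5},{"x":0,"y":0,"z":0,"turn":0,"grip":0.5}], squeeze=20)

```text
time_s: 47.55
ee_pos: [0.4441, -0.0425, 0.0883]
eef_rot: [0.999, 0.042, -0.001, -0.0]
contact_force: [-0.5, -0.4, 0.4]
finger_gap: 0.0426
```

```bash
python3 -c "
from h import *
grab('wrist','ag_w')
go(.444,-.044,.024,4.8)"
```

```text
t 47.6 pos [ 0.4455 -0.043   0.0895] th 4.83 tilt 0.1 F [ 0.7 -0.4  0.3] gap 0.0427
 shift [-1.7  0.9 65.5] dist 65 turn 0.0
```

View pics/ag_w.png

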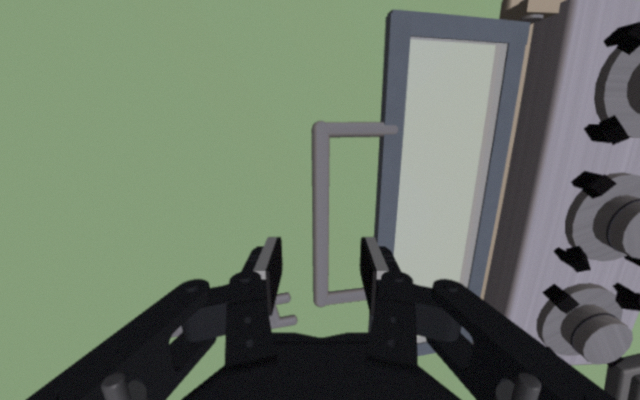

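>>> send_rows(plan=[{"x":-1,"y":1,"z":0,"turn":0,"grip":0.38},{"x":0,"y":0,"z":20,"turn":0,"grip":0.38},{"x":0,"y":0,"z":25,"turn":0,"grip":0.38},{"x":0,"y":0,"z":19,"turn":0,"grip":0.38},{"x":0,"y":0,"z":0,"turn":0,"grip":0.38}], squeeze=20)

```text
time_s: 48.1
ee_pos: [0.4426, -0.0442, 0.0236]
eef_rot: [0.999, 0.042, -0.001, -0.0]
contact_force: [-1.2, 1.0, -0.2]
finger_gap: 0.0328
```

>>> send_rows(plan=[{"x":0,"y":0,"z":0,"turn":0,"grip":0},{"x":0,"y":0,"z":0,"turn":0,"grip":0},{"x":0,"y":0,"z":0,"turn":0,"grip":0},{"x":0,"y":0,"z":0,"turn":0,"grip":0},{"x":0,"y":0,"z":0,"turn":0,"grip":0}], squeeze=20)

```text
time_s: 48.6
ee_pos: [0.4441, -0.0449, 0.0257]
eef_rot: [0.999, 0.042, 0.0, 0.001]
contact_force: [-3.7, -1.4, 6.6]
finger_gap: 0.0108
```

>>> send_rows(plan=[{"x":3.2,"y":0,"z":-13.2,"turn":0,"grip":0},{"x":4.4,"y":0,"z":-13,"turn":0,"grip":0},{"x":5.5,"y":0,"z":-12.4,"turn":0,"grip":0},{"x":6.6,"y":0,"z":-12,"turn":0,"grip":0},{"x":7.7,"y":0,"z":-11.2,"turn":0,"grip":0}])

```text
time_s: 49.1
ee_pos: [0.4689, -0.0427, 0.0864]
eef_rot: [0.999, 0.041, -0.002, 0.001]
contact_force: [-5.8, -4.0, -1.1]
finger_gap: 0.011
```

>>> send_rows(plan=[{"x":8.7,"y":0,"z":-10.5,"turn":0,"grip":0},{"x":9.6,"y":0,"z":-9.7,"turn":0,"grip":0},{"x":10.4,"y":0,"z":-8.7,"turn":0,"grip":0},{"x":11.2,"y":0,"z":-7.8,"turn":0,"grip":0},{"x":12,"y":0,"z":-6.7,"turn":0,"grip":0}])

```text
time_s: 49.6
ee_pos: [0.5189, -0.0385, 0.1315]
eef_rot: [0.999, 0.041, -0.004, 0.001]
contact_force: [-13.2, -2.7, 14.2]
finger_gap: 0.0107
```

>>> send_rows(plan=[{"x":12.4,"y":0,"z":-5.6,"turn":0,"grip":0},{"x":13,"y":0,"z":-4.5,"turn":0,"grip":0},{"x":13.2,"y":0,"z":-3.3,"turn":0,"grip":0},{"x":13.4,"y":0,"z":-2,"turn":0,"grip":0},{"x":13.6,"y":0,"z":-1,"turn":0,"grip":0}])

```text
time_s: 50.1
ee_pos: [0.5886, -0.0326, 0.1476]
eef_rot: [0.999, 0.042, 0.0, 0.0]
contact_force: [-3.4, -1.2, 2.1]
finger_gap: 0.0109
```

```bash
python3 -c "
from h import *
go()"
```

```text
t 50.1 pos [ 0.5886 -0.0326  0.1476] th 4.76 tilt 0.05 F [-3.4 -1.2  2.1] gap 0.0109
 shift [0. 0. 0.] dist 0 turn None
```

>>> send_rows(plan=[{"x":13.6,"y":0,"z":0.5,"turn":0,"grip":0},{"x":13.5,"y":0,"z":1.5,"turn":0,"grip":0},{"x":13.3,"y":0,"z":3,"turn":0,"grip":0},{"x":13,"y":0,"z":4,"turn":0,"grip":0},{"x":12.6,"y":0,"z":5,"turn":0,"grip":0}])

```text
time_s: 50.6
ee_pos: [0.6553, -0.0268, 0.1316]
eef_rot: [0.999, 0.042, 0.0, 0.0]
contact_force: [-2.7, -1.5, 3.1]
finger_gap: 0.0113
```

>>> send_rows(plan=[{"x":6,"y":0,"z":3,"turn":0,"grip":0},{"x":6,"y":0,"z":3,"turn":0,"grip":0},{"x":4,"y":0,"z":2,"turn":0,"grip":0},{"x":0,"y":0,"z":0,"turn":0,"grip":0}])

```text
time_s: 51.0
ee_pos: [0.6653, -0.026, 0.1256]
eef_rot: [0.999, 0.041, -0.004, 0.001]
contact_force: [-15.7, -1.9, 17.0]
finger_gap: 0.0112
```

```bash
python3 -c "
from h import *
go()"
```

```text
t 51.0 pos [ 0.6653 -0.026   0.1256] th 4.75 tilt 0.51 F [-15.7  -1.9  17. ] gap 0.0112
 shift [0. 0. 0.] dist 0 turn None
```

The guard is at its stop: x=0.665 matches the shut position and the force has risen to about 23 N. Releasing.

>>> send_rows(plan=[{"x":0,"y":0,"z":0,"turn":0,"grip":0.4},{"x":0,"y":0,"z":0,"turn":0,"grip":0.4},{"x":0,"y":0,"z":0,"turn":0,"grip":0.4},{"x":0,"y":0,"z":-20,"turn":0,"grip":0.4},{"x":0,"y":0,"z":-30,"turn":0,"grip":0.5}])

```text
time_s: 51.5
ee_pos: [0.668, -0.025, 0.1711]
eef_rot: [0.999, 0.042, -0.003, -0.001]
contact_force: [0.3, 0.8, -0.6]
finger_gap: 0.0425
```

>>> send_rows(plan=[{"x":0,"y":0,"z":-40,"turn":0,"grip":0.7},{"x":0,"y":0,"z":-45,"turn":0,"grip":1},{"x":0,"y":0,"z":-20,"turn":0,"grip":1},{"x":0,"y":0,"z":0,"turn":0,"grip":1},{"x":0,"y":0,"z":0,"turn":0,"grip":1}])

```text
time_s: 52.0
ee_pos: [0.6701, -0.0254, 0.2785]
eef_rot: [0.999, 0.042, 0.0, -0.0]
contact_force: [-0.3, -0.6, -0.3]
finger_gap: 0.0856
```

```bash
python3 -c "
from h import *
grab('wrist','ah_w');grab('scene','ah_s')
crop('ah_s',240,180,160,120,5,'ah_sc',10)
go()
h=np.array([.5911,-.0322,.03]);X=np.array([.9963,.0853,0])
for n in('ah_w','ah_s'):
  for a in (60,63,65):
    p=h+.15*(np.cos(np.radians(a))*X+np.array([0,0,np.sin(np.radians(a))]))
    print(n,a,[np.round(proj(cam(n),p+s*.065*np.array([-.0853,.9963,0])),1) for s in(-1,1)])
"
```

```text
t 52.1 pos [ 0.6688 -0.0253  0.2764] th 4.78 tilt 0.2 F [-0.   0.  -0.2] gap 0.0854
 shift [0. 0. 0.] dist 0 turn None
ah_w 60 [array([316.7, 246. ]), array([315.9, 122.1])]
ah_w 63 [array([310.3, 247.5]), array([308.5, 122.2])]
ah_w 65 [array([305.8, 248.5]), array([303.4, 122.3])]
ah_s 60 [array([314. , 237.5]), array([357.3, 222.2])]
ah_s 63 [array([312.7, 234.8]), array([356. , 219.7])]
ah_s 65 [array([311.9, 233.1]), array([355.1, 218.1])]
```

View pics/ah_w.png

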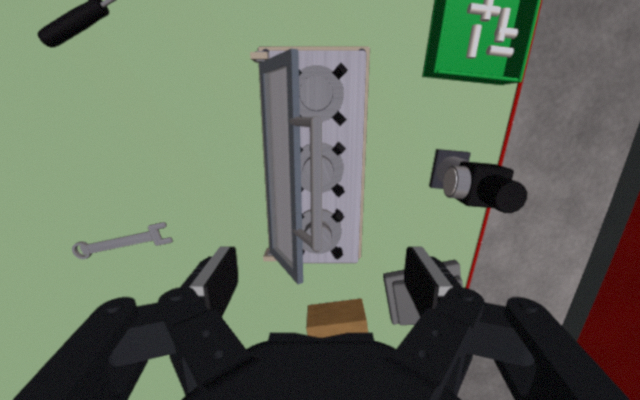

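View pics/ah_sc.png

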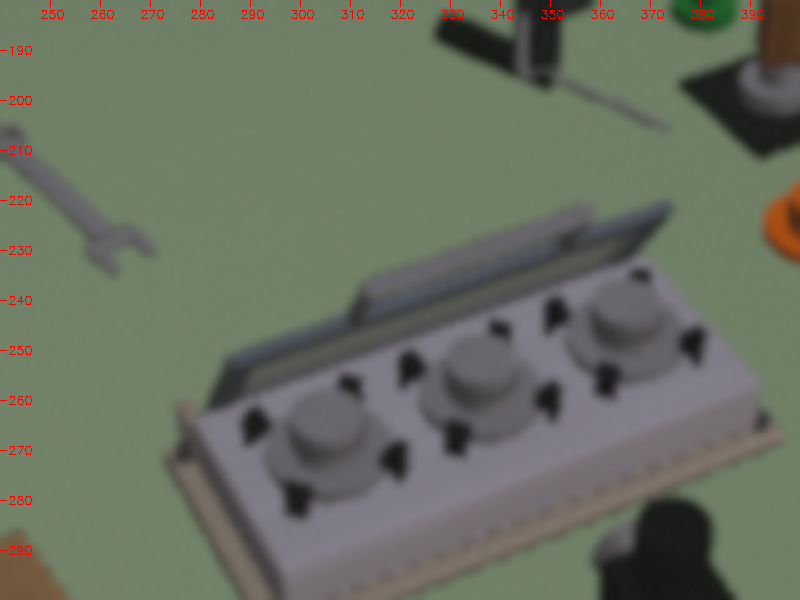

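```bash
python3 -c "
from h import *
import shutil
shutil.copy('pics/ah_s.png','pics/ai.png');shutil.copy('pics/ah_s.json','pics/ai.json')
n='ai'
for p in((.6577,.0683),(.6658,-.0258),(.6739,-.1211)):
  cover_pred(n,p,.05);shutil.copy('pics/%s_p.png'%n,'pics/%s.png'%n)
crop('ai',240,150,200,150,4,'aic',20)
f,c=grab('top','aj')
"
```

```text
(no output)
```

View pics/aic.png

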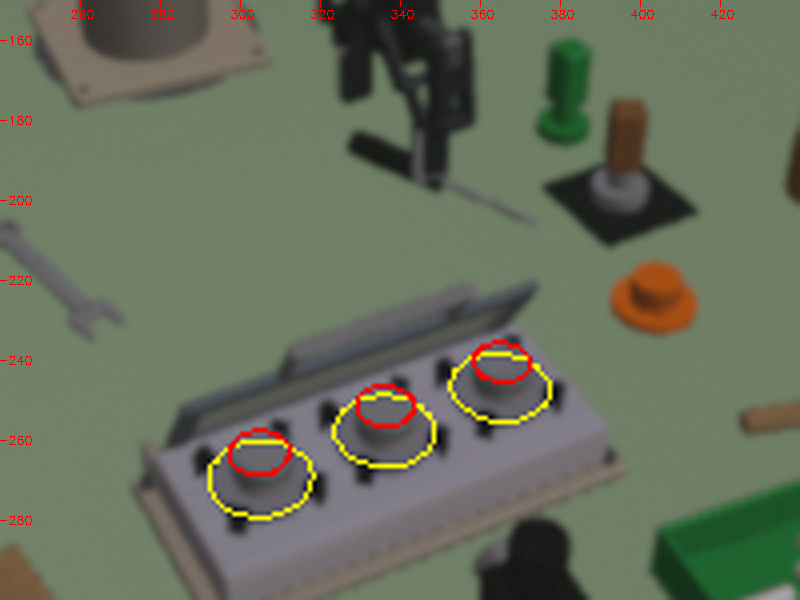

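View pics/aj.png

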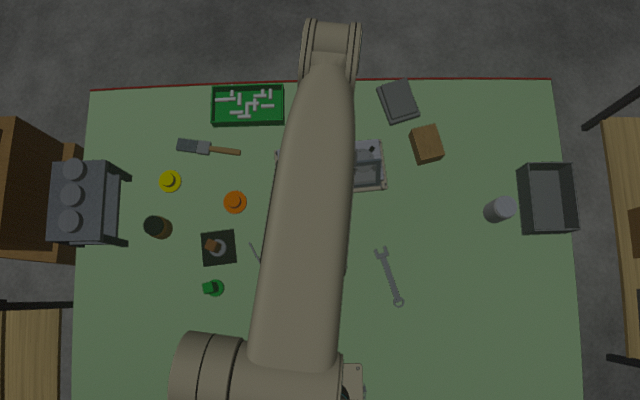

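Everything checks out: covers home, tool upright on its pad, guard shut, bystanders unmoved, arm clear. Handing in.

```bash
python3 -c "
from rig import *
print(hand_in())"
```

```text
the job is handed in; nothing more can be done
None
```

I handed the job in at about 52 s. All three covers are home on their own seats, the seating tool is back on its pad and the guard is shut. `hand_in()` gave no verdict.

**What I did:** I pulled the guard down to its stop and set the three grey covers on seats 1–3. I pressed each one with the seating tool until it snapped through at roughly 15–20 N, then put the tool back and shut the guard.

**Last checks:**
- **Covers:** each press ended on a hard stop at the same height, which puts the boss top at about 82 mm, as it should be when home. The predicted flange outlines for home covers match the final scene picture at all three seats.
- **Guard:** the handle lines up with the 60° shut position in both the scene and wrist views.
- **Tool:** it stands upright, near the centre of its pad.
- **Bystanders and arm:** the other things on the bench look unmoved in the top view, though the arm hides part of it. The screwdriver I checked only by eye in the scene view. The arm is clear, with no contact force.

**What disagreed:**
- The real fingertips sit about 20 mm behind the reported TCP, so my first grip on the guard handle closed on top of the bar. I allowed for this from then on.
- Triangulated boss tops read about 25 mm instead of 32, and the boss-top outlines in the final picture sit slightly high. The press height agrees with 32 mm.
- I pressed the first cover harder than needed to confirm it was home. The wrist reached about 87 N, under the 120 N limit.

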